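# Pour the loose fittings into their bay and shut the parts box

### The job

Pour the five brass fittings from the cup into the bay of the open parts box that already holds one like them, none in the bay with the dial gauge and none left in the cup or on the bench. Then stand the cup upright on the bench clear of the box, close the box's lid fully, and leave the mouse and the black stamp box where they are.

Things in the scene. Friction and masses are not known exactly. Their poses are not given: they have to be found in the camera images.
- cup: plain steel parts cup, flaring from 70 mm across at the foot to 102 mm at the rim, 78 mm tall, wall 3 mm, floor 4 mm thick, 0.13 to 0.21 kg empty, friction about 0.6. Stands loose and upright on the bench with the five brass fittings in it. Origin at the centre of its underside, z up its axis; its handle stands out to its -x
- cup_mouth (a point): centre of the cup's open mouth, in the plane of the rim, 78 mm above its underside
- cup_handle (a point): centre of the upright bar of the cup's D-shaped handle, 73 mm out from the cup's axis and 45 mm above its underside. The bar is 14 mm thick across the cup's y, 18 mm deep along its x and stands from 14 to 72 mm height. At the start it points to the right, or to the right and towards the robot
- case: flat grey steel parts box with a lid, 170 mm (x) by 240 mm (y), 62 mm tall without its lid, fixed to the bench. Origin at the centre of its underside; x points away from the robot to the hinge side, y to its left. Walls 4 mm thick, inner floor 4 mm above the bench; a divider along x at y = 0, 4 mm thick and 53 mm high, makes two equal bays
- bay_left (a point): centre of the floor of the box's left bay (+y side), which is about 162 mm along the box's x and 114 mm along its y
- bay_right (a point): centre of the floor of the box's right bay (-y side), of the same size
- case_lid (a joint): angle of the box's lid, rad: 0 shut flat, 1.55 to 1.85 at the start (standing open on the far side; stop at 1.9). Light grey 5 mm sheet, 0.12 kg, as wide as the box and 170 mm from hinge to free edge, with a black knob on its outer face; a stiff hinge (0.15 N m of friction) holds it wherever it is left, so it has to be pushed down all the way
- case_lid_hinge (a point): middle of the lid's hinge line, which runs along the box's y at its far rim, 62 mm above the bench
- case_lid_handle (a point): middle of the knob on the lid; it moves with the lid: 140 mm from the hinge line and 40 mm out from the lid underside
- stock_nipple_mid (a point): brass double-ended screw fitting: a threaded rod 12 mm thick and 44 mm long (its y) with a hexagon collar 19 to 22 mm across round its middle, 60 g; this is its centre. This one lies already in one of the box's two bays and shows the bay for these fittings
- dial_gauge: small dial pressure gauge with a white case, 68 x 56 x 17 mm, loose, lying face up in the other bay; origin on its underside, near the middle of its round case
- mouse: dark grey computer mouse, 107 x 55 x 36 mm, loose bystander on the bench; origin at the centre of its underside
- stamp_box: black stamp-pad box, 52 x 75 x 44 mm, loose bystander on the bench; origin at the centre of its underside
- nipple_1_mid (a point): brass double-ended screw fitting: a threaded rod 12 mm thick and 44 mm long (its y) with a hexagon collar 19 to 22 mm across round its middle, 60 g; this is its centre. One of the five alike that are in the cup at the start
- nipple_2_mid (a point): brass double-ended screw fitting: a threaded rod 12 mm thick and 44 mm long (its y) with a hexagon collar 19 to 22 mm across round its middle, 60 g; this is its centre. One of the five alike that are in the cup at the start
- nipple_3_mid (a point): brass double-ended screw fitting: a threaded rod 12 mm thick and 44 mm long (its y) with a hexagon collar 19 to 22 mm across round its middle, 60 g; this is its centre. One of the five alike that are in the cup at the start
- nipple_4_mid (a point): brass double-ended screw fitting: a threaded rod 12 mm thick and 44 mm long (its y) with a hexagon collar 19 to 22 mm across round its middle, 60 g; this is its centre. One of the five alike that are in the cup at the start
- nipple_5_mid (a point): brass double-ended screw fitting: a threaded rod 12 mm thick and 44 mm long (its y) with a hexagon collar 19 to 22 mm across round its middle, 60 g; this is its centre. One of the five alike that are in the cup at the start
Not all that is in view belongs to the job. Of the things that look like the cup, take the one that is nearest to the robot's base at the start. Leave any orange look-alike of the dial_gauge alone.

How it is judged:
By the outcome, as a careful person would: the job done as asked, in the order asked, and still so for the second after the job is handed in, with the robot touching nothing.
It also fails if it takes over 72 s, if anything falls off the work surface, if the arm or the gripper's body presses on something with over 40 N, if the wrist force passes 120 N, or if a joint passes its speed limit or range.

### The arm

A 6-joint arm with a two-finger parallel gripper is mounted at the origin on a cart in front of the work surface, level with it; the furniture and walls round the work are solid. World frame = base frame: x ahead of the robot, y to its left, z up, the work surface at z = 0. Lengths are in mm, angles in degrees, forces in N, time in s.
With the tool pointing down it reaches from about 400 to 825 mm from the base axis. Payload 7 kg.
Tool frame: the origin (TCP) lies on the centre line of the jaws, within the pads' length; the fingertips stand 19 mm ahead of it and the grasp point (between the pads) is the TCP; z points along the fingers, y is the line along which they close (so a half turn about z gives the same grasp; the last joint's range is limited). The gripper opens to 88 mm and grips with 3 to 60 N. Pads are 19 mm wide; open, the fingers measure 130 mm over their backs; the gripper's body (78 mm by 193 mm) begins 47 mm behind the grasp point.
Start: joints at [87.439, 20.546, 0.682, 0, -70.136, -16.507], TCP at [220.524, 637.937, 208.061] pointing down, gripper open.
Joint ranges: [-176.03, 176.03], [-82.01, 121.73], [-58.28, 71.71], [-173.87, 95.51], [-174.79, -0.11], [-173.66, 173.66]. Speed limits (degrees/s): [136.94, 136.94, 172.46, 180, 180, 180].

### API

Orientations are given as [roll, pitch, yaw] about the fixed x, y, z axes, in that order (R = Rz(yaw) Ry(pitch) Rx(roll)).
In Python, from rig import read_state, grab_frame, camera_info, sign_off gives the robot as it stands. The module is installed in compiled form; this text tells all that it offers.
- The arm moves only by the tool carry_out, never from a script. Its argument "series" is a list of rows, each a list of 2 entries, a list of its own where there are three numbers: the shift along the tool's x, y, z scaled (see below), then the turn, a rotation vector about the tool's x, y, z scaled (see below). A call has exactly 8 rows; each row is the pose to reach, as a shift and turn from the pose commanded when the call began, along the tool's axes at that moment, turning the shorter way round; what a row does not reach only later rows make up. The controller multiplies each number of a shift by 0.15 m and each number of a turn by 180 degrees. A row lasts 1/10 s, in which the tool goes at most 50 mm and 8.59 degrees, less where a joint would pass 70% of its speed; a pose out of reach is approached as far as the arm can. A call with a number of a shift or a turn outside -1 to 1 is refused whole. A call with a gripper value outside its range is refused whole. "fingers" is the opening, from -1 (shut) to 1 (fully open), set as the call begins (left out, the last holds). The fingers move at their own pace and stop on an object; the grip force is fixed at half the most. Time passes only in rows, so rows that repeat a pose let the fingers close, or fill a call up. It gives the time, the measured TCP pose, the force, the opening and the grip force at its end, in the units of the state.
- read_state(): the state, without advancing time (a new reading comes with each control period).
- grab_frame(name): name is "scene" or "side" or "wrist"; returns the picture (384x512x3 uint8, red, green, blue); there is no depth.
- camera_info(name): a dict with "fx", "fy", "cx", "cy" (pixels), "dist" ([k1, k2, p1, p2, k3] as OpenCV has them; the pictures are not rectified), "xyz" and "orientation" of the camera in the world; the wrist camera has in their place "hand_eye" (4x4, takes a point from camera to tool coordinates, whose origin is the TCP and whose axes are the flange's). Camera axes: x right, y up, looking along -z (the intrinsics and any distortion apply to the point x, -y, -z); pixel columns grow to the right and rows downward; lengths in mm; the calibration is good to about 2 mm. A picture is of the moment at which its call begins: read the wrist's pose just before it. camera_info takes no time and is no camera call.
- sign_off(): hands the job in; it is judged then, once.
The state is a dict: "t": time; "q": joint angles; "qd": joint speeds; "tau": joint torques, N m; "position": TCP position; "tool_rot": TCP orientation; "contact_force": force on the tool from outside, world axes, zero at the start; "wrist_torque": the same for the moment, N m; "opening": finger opening in mm; "grip_force": force on a finger pad.
Only numpy, scipy, OpenCV 4.12 (cv2) and the standard library are available. Lean on these libraries where they do the work, as an engineer would, in place of code of your own. Each camera call takes 0.05 s, during which the arm holds its last target. There are 200 camera calls.

## Working session

There is one attempt and no reset: what is moved stays moved. The work goes in short steps, Python scripts to look and compute and a tool call to move; the robot and the scene stay as the last step left them, time stands still between calls to the robot, and variables do not carry over. Pictures are saved under pics/ and viewed, at most 10 in all, crops included, and the job is handed in when it is done.

Besides the shell and the picture viewer there is one more tool, called after ">>>" by a JSON object that holds its "method" and its "body". carry_out: Moves the arm, as the interface text tells. Shifts and turns lie within -1 to 1; 1 stands for 0.15 m of shift or 180 degrees of turn. Its arguments: {"type":"object","properties":{"series":{"type":"array","items":{"type":"array"}},"fingers":{"type":"number"}},"required":["series"]}

```bash
mkdir -p pics
python3 - <<'E'
from rig import *
import cv2,numpy as np
ims=[]
for n in("scene","side","wrist"):
    im=grab_frame(n); cv2.imwrite(f"pics/{n}0.png",im[:,:,::-1])
    ims.append(im)
    print(n,camera_info(n))
print(read_state())
a=cv2.resize(ims[0],(800,600));cv2.imwrite("pics/a.png",a[:,:,::-1])
b=cv2.resize(ims[1],(800,600));cv2.imwrite("pics/b.png",b[:,:,::-1])
E
```

```text
scene {'fx': 450.4010393012605, 'fy': 450.4010393012605, 'cx': 256.12000092009555, 'cy': 192.35490135389355, 'dist': array([-0.00451886,  0.        ,  0.        ,  0.        ,  0.        ]), 'xyz': array([ 157.64229278,  743.83561615, 1208.34848417]), 'orientation': array([  40.92304618,   -1.06746379, -153.47253903])}
side {'fx': 416.44978294571143, 'fy': 416.44978294571143, 'cx': 255.08624216597084, 'cy': 192.2402366603188, 'dist': array([0.03870659, 0.        , 0.        , 0.        , 0.        ]), 'xyz': array([ 629.31078951, 1014.9430633 ,  951.00723916]), 'orientation': array([ 52.09964797,  -0.36117475, 177.53844046])}
wrist {'fx': 268.7500767350867, 'fy': 268.7500767350867, 'cx': 258.2180370072347, 'cy': 188.4355585004161, 'dist': array([0.0099332, 0.       , 0.       , 0.       , 0.       ]), 'hand_eye': array([[ 1.04602066e-03,  9.60183896e-01,  2.79366769e-01,
         7.49912789e+01],
       [ 9.99999390e-01, -9.05430745e-04, -6.32287092e-04,
        -5.07693820e-01],
       [-3.54164621e-04,  2.79367260e-01, -9.60184258e-01,
        -1.76333078e+02],
       [ 0.00000000e+00,  0.00000000e+00,  0.00000000e+00,
         1.00000000e+00]])}
{'t': 0.15, 'q': array([ 8.74394410e+01,  2.05846901e+01,  6.47396732e-01, -1.59683977e-02,
       -7.01342852e+01, -1.65045583e+01]), 'qd': array([-0.00207381, -0.07363711,  0.10999342,  0.10724237,  0.00367898,
        0.07428684]), 'tau': array([-4.73340533e-04, -5.83274281e+01,  2.93290508e+01,  7.00124413e+00,
        8.75392172e-03, -1.13413541e-04]), 'position': array([220.40147858, 637.60872226, 207.31536699]), 'tool_rot': array([ 1.79927105e+02, -5.94222075e-03, -1.90705492e+01]), 'contact_force': array([ 0.60748652,  0.36764393, -0.16968611]), 'wrist_torque': array([ 0.01428541, -0.0618435 ,  0.0038091 ]), 'grip_force': 0.0, 'opening': 87.62087684474483}
```

View pics/a.png

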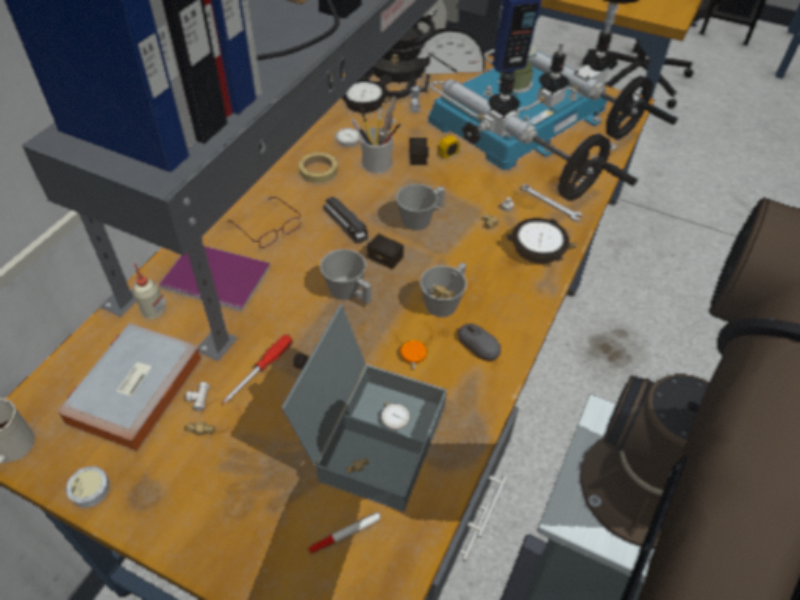

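View pics/b.png

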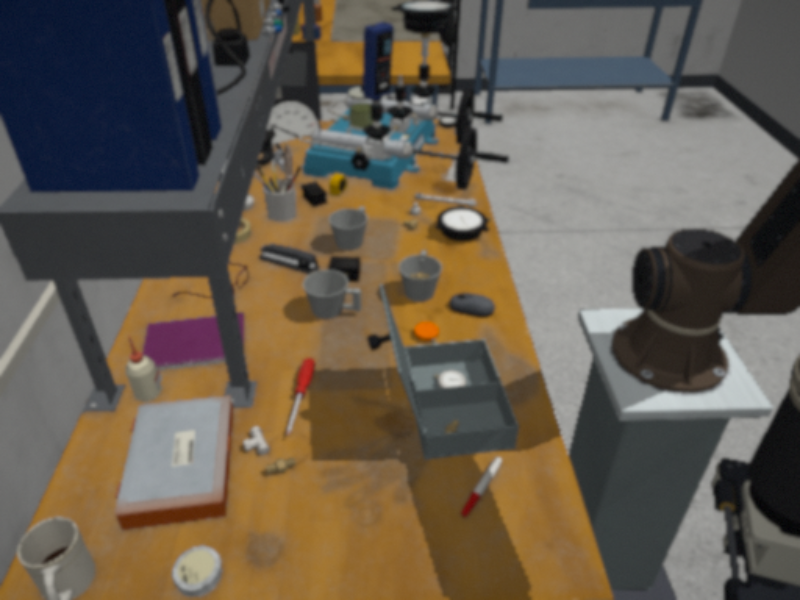

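The scene view shows three steel cups: (443,288) with brass in it and nearest the base, plus look-alikes at (345,272) and (416,205). The box is at about (380,430), with the fitting in its left (+y) bay at (357,464) and the gauge in the right bay at (396,416). The orange decoy is at (413,351), the mouse at (480,342) and the stamp box at (385,250). I'll take the cup at (443,288) and check it in a close crop.

```bash
cat > h.py <<'E'
from rig import *
import cv2,numpy as np
from scipy.spatial.transform import Rotation as R
def cam(n,st=None):
    c=camera_info(n);K=np.array([[c['fx'],0,c['cx']],[0,c['fy'],c['cy']],[0,0,1]])
    F=np.diag([1,-1,-1.])
    if n=='wrist':
        st=st or read_state();T=R.from_euler('xyz',st['tool_rot'],degrees=True).as_matrix()
        H=c['hand_eye'];return K,c['dist'],T@H[:3,:3]@F,T@H[:3,3]+st['position']
    return K,c['dist'],R.from_euler('xyz',c['orientation'],degrees=True).as_matrix()@F,c['xyz']
def ray(n,uv,st=None):
    K,d,M,o=cam(n,st);p=cv2.undistortPoints(np.array(uv,float).reshape(-1,1,2),K,d)[:,0]
    return o,(M@np.c_[p,np.ones(len(p))].T).T
def onz(n,uv,z,st=None):
    o,d=ray(n,uv,st);return o+d*((z-o[2])/d[:,2])[:,None]
def proj(n,P,st=None):
    K,d,M,o=cam(n,st);Pc=(np.array(P,float).reshape(-1,3)-o)@M
    return cv2.projectPoints(Pc,np.zeros(3),np.zeros(3),K,d)[0][:,0]
E
python3 - <<'E'
from h import *
a=cv2.imread('pics/scene0.png')[155:335,170:330];a=cv2.resize(a,None,fx=3.3,fy=3.3,interpolation=cv2.INTER_CUBIC);cv2.imwrite('pics/c.png',a);print(a.shape)
def s(l,z):print(onz('scene',np.array(l)/1.5625,z).round())
s([(445,390),(407,503),(320,468),(367,365)],62)
s([(443,275),(343,260)],78)
b=cv2.imread('pics/side0.png')[155:305,230:340];b=cv2.resize(b,None,fx=4,fy=4,interpolation=cv2.INTER_CUBIC);cv2.imwrite('pics/d.png',b)
E
```

```text
(594, 528, 3)
[[402.  11.  62.]
 [365. 253.  62.]
 [533. 265.  62.]
 [565.  28.  62.]]
[[ 526. -252.   78.]
 [ 743. -191.   78.]]
```

View pics/c.png

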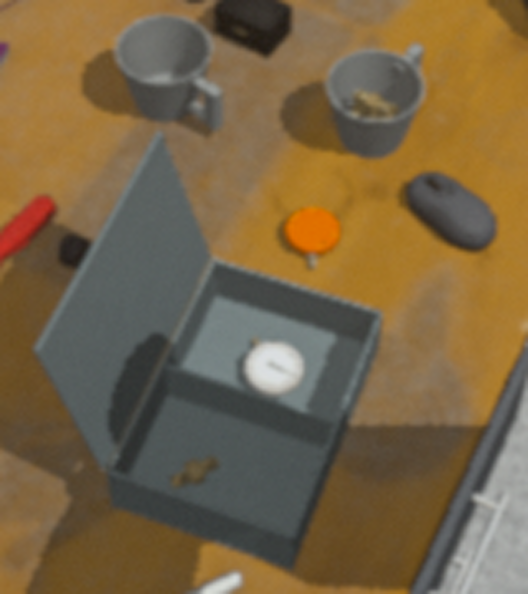

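View pics/d.png

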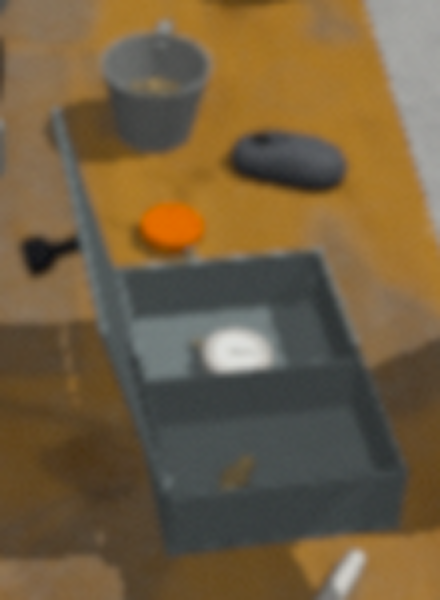

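The crop confirms the choice: the cup with brass is at (375,95), its handle tip at (415,50). The fitting is in the left bay and the gauge in the right. Next I'll fit the poses.

Run:
```python
from h import *
from scipy.optimize import least_squares as LS
S=lambda l:np.array(l,float)/3.3+[170,155]
D=lambda l:np.array(l,float)/4+[230,155]
cor=np.array([[-85,-120],[-85,120],[85,120],[85,-120]])
so=S([(381,316),(296,545),(110,475),(212,262)]);si=D([(320,250),(405,468),(165,490),(118,270)])
rot=lambda a:np.array([[np.cos(a),-np.sin(a)],[np.sin(a),np.cos(a)]])
def box(p):return np.c_[cor@rot(p[2]).T+p[:2],np.full(4,62)]
f=lambda p:np.r_[(proj('scene',box(p))-so).ravel(),(proj('side',box(p))-si).ravel()]
r=LS(f,[465,140,0.1],x_scale=[10,10,.1]);print('box',r.x[:2],np.degrees(r.x[2]),f(r.x).round(1))
p=r.x
def lid(a):
  l=np.array([[85-170*np.cos(a),-120,62+170*np.sin(a)],[85-170*np.cos(a),120,62+170*np.sin(a)]])
  l[:,:2]=l[:,:2]@rot(p[2]).T+p[:2];return l
lo=S([(160,135),(37,350)])
g=lambda a:(proj('scene',lid(a[0]))-lo).ravel()
q=LS(g,[1.7]);print('lid',q.x,q.fun.round(1))
# cup: extremes of rim circle in images
t=np.linspace(0,2*np.pi,90)
def cup(c):
  P=np.c_[c[0]+51*np.cos(t),c[1]+51*np.sin(t),np.full(90,78)];o=[]
  for n in('scene','side'):
    u=proj(n,P);o+= [u[:,0].min(),u[:,0].max(),u[:,1].min()]
  return np.array(o)
a=S([(327,0),(424,0),(0,50)]);b=D([(103,0),(210,0),(0,33)])
tg=[a[0,0],a[1,0],a[2,1],b[0,0],b[1,0],b[2,1]]
r=LS(lambda c:cup(c)-tg,[526,-252]);print('cup',r.x,r.fun.round(1));c=r.x
for n,h in(('scene',S([(415,50)])),('side',D([(165,28)]))):
  P=onz(n,h,72)[0];d=P[:2]-c;print('handle',P,np.linalg.norm(d),np.degrees(np.arctan2(d[1],d[0])))
m=onz('scene',S([(450,210)]),20);s=onz('scene',S([(253,22)]),22);print('mouse',m,'stamp',s, 'orange',onz('scene',S([(312,230)]),10),'cup2',onz('scene',S([(165,50)]),78),'gauge',onz('scene',S([(273,367)]),15))
print(r'stock',onz('scene',S([(195,470)]),12))
```

```text
box [471.07164766 137.10451689] 6.013735139830523 [ 0.5 -1.2 -1.1 -1.4 -1.8 -0.7 -0.  -1.4  1.1 -0.9  1.8  1.2  1.5  2.3
 -0.3 -0.9]
lid [1.83512351] [ 0.4 -1.1 -0.3  0.6]
cup [ 517.42647478 -232.17447691] [-0.6 -0.1 -0.2 -0.2  1.  -0.4]
handle [ 501.6206489  -303.05332565   72.        ] 72.61979984887377 -102.571145789941
handle [ 506.03683431 -297.19261538   72.        ] 66.00819828135073 -99.93604932785377
mouse [[ 397.58981376 -161.46823432   20.        ]] stamp [[ 695.55060682 -304.83858432   22.        ]] orange [[513.51964384 -81.66688039  10.        ]] cup2 [[ 733.03483834 -175.85925035   78.        ]] gauge [[475.08616494  81.44803927  15.        ]]
stock [[489.64643804 205.6657957   12.        ]]
```

Box at (471,137), yaw 6°, with the lid at 1.84 rad. Cup at (517,−232), handle bar near (503,−303), heading about −101°. I'll grip the handle with a nearly horizontal tool from its outer side. First I'll travel there high, then fit the kinematics to check reach.

```bash
cat >> h.py <<'E'
def tool(head,down,roll=0):
    """rotation with z at heading, 'down' deg below horizontal, x up; then roll about tool z"""
    h,d=np.radians([head,down]);z=np.array([np.cos(h)*np.cos(d),np.sin(h)*np.cos(d),-np.sin(d)])
    y=np.cross(z,[np.cos(h)*np.sin(d),np.sin(h)*np.sin(d),np.cos(d)])
    x=np.cross(y,z);return R.from_matrix(np.c_[x,y,z])*R.from_euler('z',roll,degrees=True)
def go(p,Rt=None,st=None):
    st=st or read_state();R0=R.from_euler('xyz',st['tool_rot'],degrees=True);Rt=R0 if Rt is None else Rt
    s=R0.inv().apply(np.array(p)-st['position'])/150;t=(R0.inv()*Rt).as_rotvec()/np.pi
    print('shift',s.round(3).tolist(),'turn',t.round(4).tolist(), 'deg',round(np.linalg.norm(t)*180,1))
E
python3 - <<'E'
from h import *
go([340,480,300])
E
```

```text
shift [1.097, 0.733, -0.617] turn [0.0, 0.0, 0.0] deg 0.0
```

>>> {"method": "carry_out", "body": {"series": [[[0.3,0.3,-0.3],[0,0,0]],[[0.6,0.5,-0.5],[0,0,0]],[[0.8,0.8,-0.7],[0,0,0]],[[0.9,1,-0.7],[0,0,0]],[[0.9,1,-0.7],[0,0,0.1]],[[0.9,1,-0.7],[0,0,0.1]],[[0.9,1,-0.7],[0.1,0.1,0.1]],[[0.9,1,-0.7],[0.1,0.1,0.1]]], "fingers": 1}}

```text
t: 0.95
position: [300.4, 453.2, 314.1]
tool_rot: [-165.6, -10.0, -38.5]
contact_force: [1.5, -0.3, 1.2]
opening: 87.8
grip_force: 0.0
```

Run:
```python
from h import *
s=read_state();print(s['t'],s['q'].tolist(),s['position'].tolist(),s['tool_rot'].tolist())
go([430,300,330],tool(40,75),s)
```

```text
0.95 [89.35056580354546, -3.3916282722297195, -24.067169426720103, 18.386050224645512, -64.90208718006973, -43.754400710294604] [300.4320832487076, 453.1836047740708, 314.0514353455789] [-165.58530583804298, -10.011189573496967, -38.46464631755116]
shift [1.31, 0.285, 0.054] turn [0.0266, -0.0302, -0.4235] deg 76.6
```

```bash
cat > kin.py <<'E'
from h import *
from scipy.optimize import least_squares as LS
import itertools
Q=[[87.439,20.546,.682,0,-70.136,-16.507],[89.35056580354546, -3.3916282722297195, -24.067169426720103, 18.386050224645512, -64.90208718006973, -43.754400710294604]]
P=[[220.524,637.937,208.061],[300.4320832487076, 453.1836047740708, 314.0514353455789]]
E=[[180,0,-19.07],[-165.58530583804298, -10.011189573496967, -38.46464631755116]]
def fk(k,q,s4,s6):
    by,h0,a1,L2,a3,d4,dt,o6=k
    e=lambda a,x:R.from_euler(a,x,degrees=True)
    r=e('z',q[0]+by);p=np.array([0,0,h0])+r.apply([a1,0,0])
    r=r*e('y',q[1]);p=p+r.apply([0,0,L2])
    r=r*e('y',-q[2]);p=p+r.apply([d4,0,a3])
    r=r*e('x',s4*q[3])*e('y',-q[4]);p=p+r.apply([dt,0,0])
    r=r*e('x',s6*q[5]+o6)*R.from_matrix(np.array([[0,0,1],[0,1,0],[-1,0,0]]).astype(float))
    return p,r
def res(k,s4,s6):
    o=[]
    for q,p,t in zip(Q,P,E):
        a,r=fk(k,q,s4,s6);o+=[*(a-p),*(300*(R.from_euler('xyz',t,degrees=True).inv()*r).as_rotvec())]
    return np.array(o)
if __name__=='__main__':
  best=[]
  for s4,s6,o6 in itertools.product([1,-1],[1,-1],[0,90,180,270]):
    k0=[-16.5,330,40,445,40,440,300,o6]
    # weak prior keeps it near typical sizes
    f=LS(lambda k:np.r_[res(k,s4,s6),(np.array(k)-k0)[1:7]*.01],k0);best.append((np.abs(res(f.x,s4,s6)).max(),s4,s6,f.x.round(1).tolist()))
  best.sort(key=lambda b:b[0])
  for b in best[:3]:print(b)
E
python3 kin.py
```

```text
(np.float64(18.23969476999666), -1, -1, [-15.9, 187.2, 1315.7, 524.4, -170.2, -812.7, 568.5, -105.6])
(np.float64(18.23969488074426), -1, -1, [-15.9, 187.2, 1315.7, 524.4, -170.2, -812.7, 568.5, 254.4])
(np.float64(18.239695100424242), -1, -1, [-15.9, 187.2, 1315.7, 524.4, -170.2, -812.7, 568.5, 254.4])
```

```bash
sed -i 's/by,h0,a1,L2/dy,h0,a1,L2/; s/q\[0\]+by/q[0]/; s/r.apply(\[a1,0,0\])/r.apply([a1,dy,0])/; s/k0=\[-16.5/k0=[-192/' kin.py; python3 kin.py
```

```text
(np.float64(19.530796433169684), -1, -1, [-187.6, 63.7, 1414.2, 569.1, -306.2, -914.2, 391.6, -90.0])
(np.float64(19.5307982113969), -1, -1, [-187.6, 63.7, 1414.2, 569.1, -306.2, -914.2, 391.6, 270.0])
(np.float64(19.530801533686457), -1, -1, [-187.6, 63.7, 1414.2, 569.1, -306.2, -914.2, 391.6, 270.0])
```

```bash
sed -i 's/r.apply(\[a1,dy,0\])/r.apply([a1,0,0])/; s/p=p+r.apply(\[dt,0,0\])/p=p+r.apply([dt,dy,0])/' kin.py; python3 kin.py
python3 - <<'E'
from kin import *
k=[0,330,40,445,40,440,300,-90]
for s4 in(1,-1):
  for s6 in(1,-1):
    for o in(90,-90):
      k[7]=o
      for i in(0,1):
        print(s4,s6,o,i,(fk(k,Q[i],s4,s6)[1].inv()*R.from_euler('xyz',E[i],degrees=True)).as_rotvec(degrees=True).round(2))
E
```

```text
(np.float64(0.07313469901009739), -1, -1, [-191.8, 247.3, 19.4, 599.6, -50.4, 461.9, 396.4, 270.0])
(np.float64(0.07313504043543162), -1, -1, [-191.8, 247.3, 19.4, 599.6, -50.4, 461.9, 396.4, 270.0])
(np.float64(0.07313568213629651), -1, -1, [-191.8, 247.3, 19.4, 599.6, -50.4, 461.9, 396.4, -90.0])
1 1 90 0 [  -0.      0.   -146.98]
1 1 90 1 [  38.58   -0.   -105.08]
1 1 -90 0 [-0.   -0.   33.02]
1 1 -90 1 [ 0.   35.39 69.34]
1 -1 90 0 [   0.    0. -180.]
1 -1 90 1 [-34.27  32.81 157.64]
1 -1 -90 0 [-0.  0.  0.]
1 -1 -90 1 [ 23.03  24.05 -15.6 ]
-1 1 90 0 [  -0.      0.   -146.98]
-1 1 90 1 [  0.    -0.   -92.49]
-1 1 -90 0 [-0.   -0.   33.02]
-1 1 -90 1 [ 0.    0.   87.51]
-1 -1 90 0 [   0.    0. -180.]
-1 -1 90 1 [  -0.   -0. -180.]
-1 -1 -90 0 [-0.  0.  0.]
-1 -1 -90 1 [ 0. -0.  0.]
```

```bash
cat > ik.py <<'E'
from kin import *
def fit(extra=()):
    for q,p,t in extra: Q.append(q);P.append(p);E.append(t)
    f=LS(lambda k:np.r_[res([*k,-90],-1,-1),(k-[-190,245,0,540,0,540,390])[[2,4]]*.05],[-190,245,0,540,0,540,390]);return [*f.x,-90],f
lo=np.array([-176.03,-82.01,-58.28,-173.87,-174.79,-173.66]);hi=np.array([176.03,121.73,71.71,95.51,-.11,173.66])
def ik(k,p,Rt,q0,wide=True):
    sols=[];rng=np.random.default_rng(0)
    c=lambda q:np.r_[fk(k,q,-1,-1)[0]-p,300*(Rt.inv()*fk(k,q,-1,-1)[1]).as_rotvec()]
    for i in range(25 if wide else 1):
        s=np.clip(np.array(q0) if i==0 else rng.uniform(lo,hi),lo+1,hi-1)
        f=LS(c,s,bounds=(lo,hi),x_scale=30,max_nfev=80)
        if f.cost<1 and not any(np.abs(f.x-o).max()<2 for o in sols):sols.append(f.x)
    return sols
E
python3 - <<'E'
from ik import *
k,f=fit();print(np.round(k,1),np.abs(res(k,-1,-1)).max())
h=np.array([503,-303,52.])
for A in(79,):
  for d in(15,35,60,88):
    Rt=tool(A,d)
    for s in ik(k,h,Rt,Q[1]):print('grasp',A,d,s.round())
E
```

```text
[-191.8  198.8    0.   601.6    0.   463.6  396.5  -90. ] 0.010471975511887471
grasp 79 15 [ -50.   55.   22.  -54. -111. -134.]
grasp 79 35 [ -44.   44.   13.  -44.  -95. -136.]
grasp 79 60 [ -33.   31.    0.  -29.  -73. -146.]
```

```bash
cat >> ik.py <<'E'
def pour_tcp(lip,A,th):
    a,t=np.radians([A,th]);u=124*np.cos(t)+26*np.sin(t);z=-124*np.sin(t)+26*np.cos(t)
    return np.array([lip[0]-u*np.cos(a),lip[1]-u*np.sin(a),lip[2]-z])
E
python3 - <<'E'
from ik import *
k,f=fit();g=ik(k,[503,-303,52],tool(79,15),[-50,55,22,-54,-111,-134],0)[0]
print(ik(k,[493,-360,120],tool(79,15),g,0))
for A in(60,79,96,120,150,186,6,30):
  q=g;out=[]
  for th in(0,45,90,115,135):
    s=ik(k,pour_tcp([462,190,80],A,th),tool(A,15+th),q,0)
    if not s:out.append((th,None));continue
    q=s[0];out.append((th,q.round().astype(int).tolist()))
  print(A,out)
E
```

```text
[array([ -52.85220047,   53.40855632,   29.0053084 ,  -55.09763664,
       -118.68322393, -140.64253042])]
60 [(0, [-42, 41, -36, -75, -78, -103]), (45, None), (90, None), (115, None), (135, None)]
79 [(0, [-31, 42, -19, -66, -86, -117]), (45, None), (90, None), (115, None), (135, None)]
96 [(0, [-22, 46, -5, -59, -95, -124]), (45, [6, 11, -16, -33, -68, -166]), (90, None), (115, None), (135, None)]
120 [(0, [-10, 53, 14, -51, -109, -129]), (45, [9, 20, -4, -28, -79, -150]), (90, None), (115, None), (135, None)]
150 [(0, [5, 62, 37, -44, -127, -130]), (45, [17, 29, 9, -22, -91, -133]), (90, None), (115, None), (135, None)]
186 [(0, [24, 72, 53, -29, -142, -119]), (45, [30, 36, 16, -12, -98, -113]), (90, [51, -3, -36, 14, -47, -144]), (115, None), (135, None)]
6 [(0, None), (45, None), (90, None), (115, None), (135, None)]
30 [(0, None), (45, None), (90, None), (115, None), (135, None)]
```

```bash
cat >> ik.py <<'E'
T0=tool(0,15).inv()
PH=np.linspace(0,2*np.pi,73)
RIM=np.c_[51*np.cos(PH),51*np.sin(PH),0*PH+78]
def side(A,d,roll,lip,zmin=75):
    """tool pose with rim's lowest point above lip xy, as low as hand body and rim allow"""
    Rt=tool(A,d,roll);C=Rt*T0;rim=C.apply(RIM-[-73,0,52]);i=rim[:,2].argmin()
    body=Rt.apply([[a,b,c] for a in(-39,39) for b in(-97,97) for c in(-47,-200)])
    z=max(zmin-rim[i,2],zmin-body[:,2].min());p=np.array([lip[0]-rim[i,0],lip[1]-rim[i,1],z])
    m=C.apply([0,0,1]);return p,Rt,np.degrees(np.arccos(m[2])),p[2]+rim[i,2],np.degrees(np.arctan2(m[1],m[0]))
E
python3 - <<'E'
from ik import *
k,f=fit();g=ik(k,[503,-303,52],tool(79,15),[-50,55,22,-54,-111,-134],0)[0]
for A in(60,79,100):
 for d in(15,30):
  q=ik(k,[450,60,180],tool(A,15),g,0)[0]
  for ro in(0,-60,-100,-130,-150):
    p,Rt,ti,lz,az=side(A,d,ro,[480,196])
    s=ik(k,p,Rt,q,0)
    if s:q=s[0]
    print(A,d,ro,p.round(),'tilt',round(ti),'lipz',round(lz),'az',round(az),q.round() if s else None)
E
```

```text
60 15 0 [418.  89. 101.] tilt 0 lipz 127 az 0 [ -39.   33.  -35.  -76.  -79. -112.]
60 15 -60 [504. 107. 163.] tilt 58 lipz 124 az 158 [-31.  24. -28. -80. -79. -69.]
60 15 -100 [483. 126. 162.] tilt 95 lipz 87 az 167 [-30.  23. -31. -81. -78. -27.]
60 15 -130 [455. 132. 162.] tilt 122 lipz 75 az 179 [-32.  22. -34. -80. -78.   5.]
60 15 -150 [437. 130. 163.] tilt 138 lipz 75 az -166 [-33.  22. -35. -79. -79.  27.]
60 30 0 [417.  86.  85.] tilt 15 lipz 78 az 60 [ -30.   19.  -35.  -72.  -66. -129.]
60 30 -60 [504. 106. 141.] tilt 57 lipz 86 az 149 [-21.  14. -27. -72. -64. -86.]
60 30 -100 [491. 131. 164.] tilt 91 lipz 75 az 168 [-18.  10. -28. -72. -63. -50.]
60 30 -130 [468. 140. 178.] tilt 114 lipz 75 az -174 [-17.   6. -30. -71. -63. -22.]
60 30 -150 [452. 144. 181.] tilt 127 lipz 75 az -157 [-17.   4. -32. -71. -63.  -2.]ik.py:25: RuntimeWarning: invalid value encountered in arccos
  m=C.apply([0,0,1]);return p,Rt,np.degrees(np.arccos(m[2])),p[2]+rim[i,2],np.degrees(np.arctan2(m[1],m[0]))
Traceback (most recent call last):
ValueError: cannot convert float NaN to integer
```

Run:
```python
from ik import *
print('dial,nuts,wrench',onz('scene',np.array([(540,240),(512,240),(570,240),(488,220),(507,203),(522,187),(580,215)])/1.5625,15).round())
k,f=fit();g=[-50,55,22,-54,-111,-134]
h=np.array([503,-303,52.])
for d,A in((15,79),(20,79),(25,85),(25,75)):
  Rt=tool(A,d);z=Rt.apply([0,0,1])
  for b in (0,100,150):
    s=ik(k,h-b*z+[0,0,b*.3],Rt,g,0);print(A,d,b,(h-b*z).round(),s[0].round() if s else None)
go([450,200,330],tool(40,75))
```

```text
dial,nuts,wrench [[ 384. -524.   15.]
 [ 445. -492.   15.]
 [ 319. -558.   15.]
 [ 524. -532.   15.]
 [ 505. -614.   15.]
 [ 492. -692.   15.]
 [ 324. -658.   15.]]
79 15 0 [ 503. -303.   52.] [ -50.   55.   22.  -54. -111. -134.]
79 15 100 [ 485. -398.   78.] [ -55.   56.   34.  -55. -121. -141.]
79 15 150 [ 475. -445.   91.] [ -57.   58.   41.  -56. -127. -146.]
79 20 0 [ 503. -303.   52.] [ -48.   53.   20.  -51. -107. -134.]
79 20 100 [ 485. -395.   86.] [ -54.   53.   32.  -52. -118. -141.]
79 20 150 [ 476. -441.  103.] [ -56.   54.   39.  -53. -124. -145.]
85 25 0 [ 503. -303.   52.] [ -45.   52.   21.  -46. -107. -134.]
85 25 100 [ 495. -393.   94.] [ -50.   52.   34.  -47. -119. -140.]
85 25 150 [ 491. -438.  115.] [ -52.   53.   42.  -49. -125. -145.]
75 25 0 [ 503. -303.   52.] [ -49.   49.   15.  -50. -101. -135.]
75 25 100 [ 480. -391.   94.] [ -54.   48.   26.  -49. -112. -141.]
75 25 150 [ 468. -434.  115.] [ -56.   49.   33.  -50. -117. -145.]
shift [1.821, 0.732, 0.032] turn [0.0266, -0.0302, -0.4235] deg 76.6
```

```bash
sed -i 's/T0=tool(0,15)/T0=tool(0,25)/' ik.py
cat >> ik.py <<'E'
def chain(way,p=None,Rc=None,q=None):
    k,_=fit();s=read_state();p=s['position'] if p is None else p;Rc=R.from_euler('xyz',s['tool_rot'],degrees=True) if Rc is None else Rc;q=s['q'] if q is None else q
    for w,Rt in way:
        sh=Rc.inv().apply(np.array(w)-p)/150;t=(Rc.inv()*Rt).as_rotvec()/np.pi
        o=ik(k,w,Rt,q,0);
        print(np.round(w).tolist(),sh.round(2).tolist(),t.round(3).tolist(),'deg',round(np.linalg.norm(t)*180),o[0].round().tolist() if o else None, 'dq',np.abs(o[0]-q).max().round() if o else '')
        if o:q=o[0]
        p,Rc=np.array(w,float),Rt
E
python3 - <<'E'
from ik import *
chain([([400,300,340],tool(0,80)),([440,160,340],tool(30,75)),([440,0,320],tool(60,60)),([440,-140,300],tool(79,40)),([450,-280,260],tool(79,25)),([475,-400,180],tool(79,25)),([482,-402,98],tool(79,25))])
E
```

```text
[400, 300, 340] [1.17, 0.38, -0.07] [-0.04, -0.026, -0.209] deg 39 [67.0, -5.0, -18.0, 10.0, -74.0, 20.0] dq 64.0
[440, 160, 340] [0.26, 0.93, 0.05] [0.036, 0.027, -0.163] deg 30 [49.0, -14.0, -24.0, 5.0, -66.0, 70.0] dq 50.0
[440, 0, 320] [-0.55, 0.92, -0.01] [0.064, 0.081, -0.154] deg 33 [-0.0, -11.0, -16.0, -27.0, -71.0, 156.0] dq 86.0
[440, -140, 300] [-0.77, 0.47, -0.29] [0.068, 0.11, -0.081] deg 28 None dq 
[450, -280, 260] [-0.79, 0.24, -0.52] [-0.0, 0.083, -0.0] deg 15 None dq 
[475, -400, 180] [-0.8, 0.32, -0.46] [0.0, 0.0, 0.0] deg 0 None dq 
[482, -402, 98] [-0.5, 0.05, 0.23] [0.0, 0.0, 0.0] deg 0 None dq
```

Run:
```python
from ik import *
chain([([360,320,340],tool(-90,88)),([400,190,340],tool(-140,88)),([430,50,320],tool(-190,85)),([440,-90,310],tool(-235,75)),([440,-230,290],tool(-270,55)),([450,-360,250],tool(-281,25)),([482,-402,150],tool(-281,25)),([482,-402,98],tool(-281,25))])
```

```text
[360, 320, 340] [0.88, 0.43, -0.13] [-0.104, -0.005, 0.289] deg 55 [66.0, -1.0, -9.0, 1.0, -84.0, -66.0] dq 24.0
[400, 190, 340] [0.87, -0.27, 0.03] [-0.01, 0.0, 0.278] deg 50 [51.0, -4.0, -12.0, -0.0, -84.0, -101.0] dq 35.0
[430, 50, 320] [0.44, -0.84, 0.15] [-0.017, 0.016, 0.277] deg 50 [30.0, -3.0, -12.0, -3.0, -85.0, -129.0] dq 29.0
[440, -90, 310] [-0.23, -0.91, 0.05] [-0.043, 0.053, 0.247] deg 46 [2.0, 4.0, -4.0, -12.0, -90.0, -146.0] dq 28.0
[440, -230, 290] [-0.77, -0.54, -0.07] [-0.083, 0.108, 0.177] deg 40 [-31.0, 16.0, 8.0, -30.0, -100.0, -150.0] dq 32.0
[450, -360, 250] [-0.86, 0.07, -0.28] [-0.047, 0.166, 0.04] deg 32 [-53.0, 39.0, 26.0, -51.0, -120.0, -147.0] dq 23.0
[482, -402, 150] [-0.7, 0.26, 0.07] [0.0, 0.0, 0.0] deg 0 [-53.0, 49.0, 31.0, -49.0, -117.0, -143.0] dq 10.0
[482, -402, 98] [-0.31, 0.0, 0.15] [0.0, 0.0, 0.0] deg 0 [-53.0, 52.0, 30.0, -48.0, -114.0, -139.0] dq 3.0
```

>>> {"method": "carry_out", "body": {"series": [[[0.88,0.43,-0.13],[-0.104,-0.005,0.289]],[[0.88,0.43,-0.13],[-0.104,-0.005,0.289]],[[0.88,0.43,-0.13],[-0.104,-0.005,0.289]],[[0.88,0.43,-0.13],[-0.104,-0.005,0.289]],[[0.88,0.43,-0.13],[-0.104,-0.005,0.289]],[[0.88,0.43,-0.13],[-0.104,-0.005,0.289]],[[0.88,0.43,-0.13],[-0.104,-0.005,0.289]],[[0.88,0.43,-0.13],[-0.104,-0.005,0.289]]]}}

```text
t: 1.75
position: [359.6, 319.0, 338.8]
tool_rot: [179.8, -2.4, -89.9]
contact_force: [-0.9, -1.1, 0.2]
opening: 87.9
grip_force: 0.0
```

>>> {"method": "carry_out", "body": {"series": [[[0.87,-0.27,0.03],[-0.01,0,0.278]],[[0.87,-0.27,0.03],[-0.01,0,0.278]],[[0.87,-0.27,0.03],[-0.01,0,0.278]],[[0.87,-0.27,0.03],[-0.01,0,0.278]],[[0.87,-0.27,0.03],[-0.01,0,0.278]],[[0.87,-0.27,0.03],[-0.01,0,0.278]],[[0.87,-0.27,0.03],[-0.01,0,0.278]],[[0.87,-0.27,0.03],[-0.01,0,0.278]]]}}

```text
t: 2.55
position: [399.9, 188.6, 339.9]
tool_rot: [-179.9, -2.3, -139.6]
contact_force: [-0.3, 0.8, 0.1]
opening: 87.6
grip_force: 0.0
```

>>> {"method": "carry_out", "body": {"series": [[[0.44,-0.84,0.15],[-0.017,0.016,0.277]],[[0.44,-0.84,0.15],[-0.017,0.016,0.277]],[[0.44,-0.84,0.15],[-0.017,0.016,0.277]],[[0.44,-0.84,0.15],[-0.017,0.016,0.277]],[[0.44,-0.84,0.15],[-0.017,0.016,0.277]],[[0.44,-0.84,0.15],[-0.017,0.016,0.277]],[[0.44,-0.84,0.15],[-0.017,0.016,0.277]],[[0.44,-0.84,0.15],[-0.017,0.016,0.277]]]}}

```text
t: 3.35
position: [430.1, 49.2, 320.3]
tool_rot: [-179.7, -5.2, 170.5]
contact_force: [-0.5, -0.4, 0.5]
opening: 87.9
grip_force: 0.0
```

>>> {"method": "carry_out", "body": {"series": [[[-0.23,-0.91,0.05],[-0.043,0.053,0.247]],[[-0.23,-0.91,0.05],[-0.043,0.053,0.247]],[[-0.23,-0.91,0.05],[-0.043,0.053,0.247]],[[-0.23,-0.91,0.05],[-0.043,0.053,0.247]],[[-0.23,-0.91,0.05],[-0.043,0.053,0.247]],[[-0.23,-0.91,0.05],[-0.043,0.053,0.247]],[[-0.23,-0.91,0.05],[-0.043,0.053,0.247]],[[-0.23,-0.91,0.05],[-0.043,0.053,0.247]]]}}

```text
t: 4.15
position: [440.0, -91.0, 310.6]
tool_rot: [-179.5, -14.9, 125.2]
contact_force: [0.6, 0.2, -0.0]
opening: 87.4
grip_force: 0.0
```

Run:
```python
from ik import *
s=read_state();print(s['q'].round(1),s['position'],s['tool_rot'],fk(fit()[0],s['q'],-1,-1)[0])
chain([([440,-230,290],tool(-270,55)),([450,-360,250],tool(-281,25)),([482,-402,150],tool(-281,25)),([482,-402,98],tool(-281,25))])
```

```text
[   1.8    4.1   -4.   -12.1  -90.6 -145.7] [440.01714819 -91.01106852 310.56845982] [-179.53185088  -14.87513626  125.24389493] [440.01471571 -91.00919499 310.56355734]
[440, -230, 290] [-0.77, -0.54, -0.06] [-0.085, 0.109, 0.178] deg 41 [-31.0, 16.0, 8.0, -30.0, -100.0, -150.0] dq 33.0
[450, -360, 250] [-0.86, 0.07, -0.28] [-0.047, 0.166, 0.04] deg 32 [-53.0, 39.0, 26.0, -51.0, -120.0, -147.0] dq 23.0
[482, -402, 150] [-0.7, 0.26, 0.07] [0.0, 0.0, 0.0] deg 0 [-53.0, 49.0, 31.0, -49.0, -117.0, -143.0] dq 10.0
[482, -402, 98] [-0.31, 0.0, 0.15] [0.0, 0.0, 0.0] deg 0 [-53.0, 52.0, 30.0, -48.0, -114.0, -139.0] dq 3.0
```

>>> {"method": "carry_out", "body": {"series": [[[-0.77,-0.54,-0.06],[-0.085,0.109,0.178]],[[-0.77,-0.54,-0.06],[-0.085,0.109,0.178]],[[-0.77,-0.54,-0.06],[-0.085,0.109,0.178]],[[-0.77,-0.54,-0.06],[-0.085,0.109,0.178]],[[-0.77,-0.54,-0.06],[-0.085,0.109,0.178]],[[-0.77,-0.54,-0.06],[-0.085,0.109,0.178]],[[-0.77,-0.54,-0.06],[-0.085,0.109,0.178]],[[-0.77,-0.54,-0.06],[-0.085,0.109,0.178]]]}}

```text
t: 4.95
position: [439.4, -230.3, 290.7]
tool_rot: [-180.0, -34.9, 90.0]
contact_force: [0.7, 0.6, 0.7]
opening: 87.8
grip_force: 0.0
```

>>> {"method": "carry_out", "body": {"series": [[[-0.86,0.07,-0.28],[-0.047,0.166,0.04]],[[-0.86,0.07,-0.28],[-0.047,0.166,0.04]],[[-0.86,0.07,-0.28],[-0.047,0.166,0.04]],[[-0.86,0.07,-0.28],[-0.047,0.166,0.04]],[[-0.86,0.07,-0.28],[-0.047,0.166,0.04]],[[-0.86,0.07,-0.28],[-0.047,0.166,0.04]],[[-0.86,0.07,-0.28],[-0.047,0.166,0.04]],[[-0.86,0.07,-0.28],[-0.047,0.166,0.04]]]}}

```text
t: 5.75
position: [450.2, -359.4, 253.4]
tool_rot: [179.9, -64.6, 79.1]
contact_force: [0.1, 0.5, -0.3]
opening: 87.8
grip_force: 0.0
```

>>> {"method": "carry_out", "body": {"series": [[[-0.2,0.1,0],[0,0,0]],[[-0.4,0.2,0.05],[0,0,0]],[[-0.6,0.26,0.07],[0,0,0]],[[-0.7,0.26,0.07],[0,0,0]],[[-0.7,0.26,0.07],[0,0,0]],[[-0.7,0.26,0.07],[0,0,0]],[[-0.7,0.26,0.07],[0,0,0]],[[-0.7,0.26,0.07],[0,0,0]]]}}

```text
t: 6.55
position: [480.3, -402.9, 153.0]
tool_rot: [-179.9, -64.8, 78.7]
contact_force: [-0.2, 0.0, 0.1]
opening: 87.5
grip_force: 0.0
```

Run:
```python
from h import *
s=read_state();im=grab_frame('wrist');cv2.imwrite('pics/w1.png',cv2.resize(im,(800,600),interpolation=cv2.INTER_CUBIC)[:,:,::-1])
import json;json.dump({k:np.array(v).tolist() for k,v in s.items()},open('w1.json','w'));print(s['position'],s['tool_rot'],s['q'].round())
```

```text
[ 480.31449138 -402.88225632  153.04021271] [-179.87736416  -64.79619808   78.68815178] [ -53.   48.   31.  -49. -117. -143.]
```

View pics/w1.png

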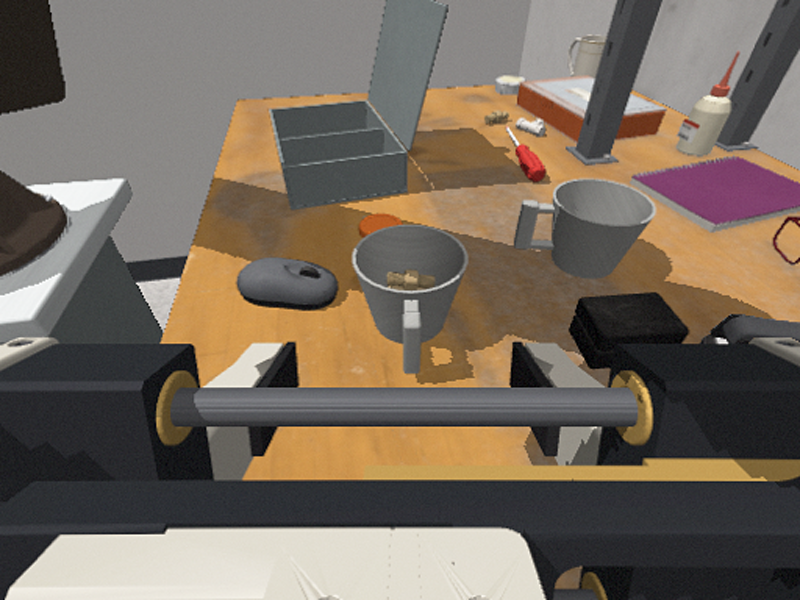

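The wrist view shows the cup rim spanning 353–468 × 226–295 with brass inside. The handle bar is at u≈412, from v≈305 (top) to 372 (bottom), close to the jaw centre line. The stamp box is at (630,325) and the mouse at (287,283), both clear.

Run:
```python
from ik import *
import json
s=json.load(open('w1.json'))
t=np.linspace(0,2*np.pi,180)
def cup(c):
  u=proj('wrist',np.c_[c[0]+51*np.cos(t),c[1]+51*np.sin(t),np.full(180,78)],s)
  return np.array([u[:,0].min(),u[:,0].max(),u[:,1].min(),u[:,1].max()])
tg=np.array([353,468,226,295])*.64
r=LS(lambda c:cup(c)-tg,[517,-232]);c=r.x;print(c,r.fun)
for px,z in(((411,307),72),((412,372),14)):
  P=onz('wrist',np.array([px])*.64,z,s)[0];d=P[:2]-c;print(P,np.linalg.norm(d),np.degrees(np.arctan2(d[1],d[0])))
```

```text
[ 518.60035099 -237.00150584] [-0.73639168  0.73408851 -0.51701649  0.13005348]
[ 507.17572299 -293.97262533   72.        ] 58.1053403855754 -101.33933077047591
[ 504.8935538  -311.71195807   14.        ] 75.95740886351022 -100.39618897576463
```

Run:
```python
from ik import *
chain([([487,-393,93],tool(79,25)),([504.5,-304.5,51],tool(79,25))])
```

```text
[487, -393, 93] [-0.33, 0.03, 0.24] [0.001, 0.001, -0.001] deg 0 [-52.0, 52.0, 29.0, -48.0, -113.0, -139.0] dq 4.0
[504.0, -304.0, 51.0] [0.0, 0.0, 0.66] [0.0, 0.0, 0.0] deg 0 [-47.0, 50.0, 18.0, -49.0, -103.0, -135.0] dq 11.0
```

>>> {"method": "carry_out", "body": {"series": [[[-0.2,0.02,0.1],[0,0,0]],[[-0.33,0.03,0.2],[0,0,0]],[[-0.33,0.03,0.24],[0,0,0]],[[-0.33,0.03,0.24],[0,0,0]],[[-0.33,0.03,0.24],[0,0,0]],[[-0.33,0.03,0.24],[0,0,0]],[[-0.33,0.03,0.24],[0,0,0]],[[-0.33,0.03,0.24],[0,0,0]]]}}

```text
t: 7.4
position: [486.7, -392.5, 91.7]
tool_rot: [-179.7, -64.9, 78.5]
contact_force: [-0.7, 0.8, -0.2]
opening: 87.3
grip_force: 0.0
```

>>> {"method": "carry_out", "body": {"series": [[[0,0,0.1],[0,0,0]],[[0,0,0.2],[0,0,0]],[[0,0,0.3],[0,0,0]],[[0,0,0.4],[0,0,0]],[[0,0,0.5],[0,0,0]],[[0,0,0.6],[0,0,0]],[[0,0,0.66],[0,0,0]],[[0,0,0.66],[0,0,0]]]}}

```text
t: 8.2
position: [504.1, -302.5, 48.6]
tool_rot: [-179.4, -65.0, 78.3]
contact_force: [-0.1, -0.0, 0.4]
opening: 87.6
grip_force: 0.0
```

Run:
```python
from h import *
s=read_state();im=grab_frame('wrist');cv2.imwrite('pics/w2.png',im[60:384,100:420][:,:,::-1]);print(s['position'],s['contact_force'])
im=grab_frame('side');
```

```text
[ 504.08297408 -302.53191453   48.56490554] [-0.06952891 -0.04092695  0.41227222]
```

View pics/w2.png

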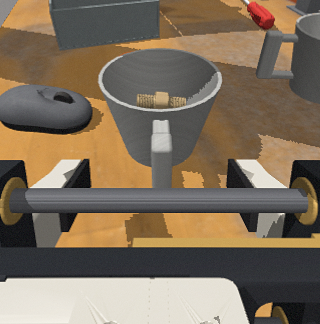

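The handle bar (161,150) sits between the pads, whose midpoint is about 157. I'll close and lift slightly.

>>> {"method": "carry_out", "body": {"series": [[[0,0,0],[0,0,0]],[[0,0,0],[0,0,0]],[[0,0,0],[0,0,0]],[[0,0,0],[0,0,0]],[[0,0,0],[0,0,0]],[[0,0,0],[0,0,0]],[[0,0,0],[0,0,0]],[[0,0,0],[0,0,0]]], "fingers": -1}}

```text
t: 9.1
position: [504.0, -304.1, 48.9]
tool_rot: [-179.5, -64.9, 78.4]
contact_force: [0.1, 0.4, 0.1]
opening: 29.0
grip_force: 0.0
```

>>> {"method": "carry_out", "body": {"series": [[[0,0,0],[0,0,0]],[[0,0,0],[0,0,0]],[[0.03,0,-0.014],[0,0,0]],[[0.06,0,-0.028],[0,0,0]],[[0.1,0,-0.047],[0,0,0]],[[0.15,0,-0.07],[0,0,0]],[[0.2,0,-0.093],[0,0,0]],[[0.2,0,-0.093],[0,0,0]]]}}

```text
t: 9.9
position: [504.5, -304.6, 83.8]
tool_rot: [-179.9, -64.8, 78.7]
contact_force: [0.4, -0.3, 0.9]
opening: 0.4
grip_force: 0.0
```

Run:
```python
from h import *
im=grab_frame('wrist')[60:384,100:420];im2=grab_frame('side')[130:250,210:370];cv2.imwrite('pics/w3.png',np.hstack([im,cv2.resize(im2,(432,324))])[:,:,::-1]);print(read_state())
```

```text
{'t': 10.0, 'q': array([ -47.31477163,   47.60340509,   18.26667145,  -49.16288409,
       -104.95130333, -136.90987403]), 'qd': array([-0.04279316,  0.874984  , -0.43412523,  0.0955716 ,  0.07351416,
        0.1003887 ]), 'tau': array([-1.59130327e-02, -8.43958068e+01,  2.29916865e+01,  2.10066073e+00,
       -2.14917161e+00, -5.89295011e-02]), 'position': array([ 504.19894251, -304.13800597,   82.52505131]), 'tool_rot': array([-179.66001291,  -64.89015403,   78.48230637]), 'contact_force': array([ 0.50066603,  0.48912556, -0.09067611]), 'wrist_torque': array([-3.04217054,  0.48191688,  0.03277294]), 'grip_force': 0.0, 'opening': 0.5083510176080316}
```

View pics/w3.png

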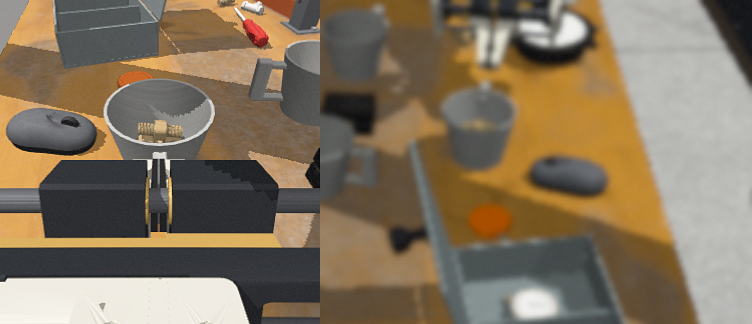

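Run:
```python
from ik import *
t=np.linspace(0,2*np.pi,180)
def mk(p,r):return {'position':np.array(p),'tool_rot':np.array(r)}
for s,tg in((mk([504.08,-302.5,48.6],[-179.4,-65,78.3]),[97,222,48,113]),(mk([504.3,-304.3,82.9],[-179.7,-64.9,78.5]),[103,215,80,None])):
  def cup(c):
    u=proj('wrist',np.c_[c[0]+51*np.cos(t),c[1]+51*np.sin(t),np.full(180,78)],s)-[100,60]
    v=[u[:,0].min(),u[:,0].max(),u[:,1].min(),u[:,1].max()];return np.array([a-b for a,b in zip(v,tg) if b is not None])
  r=LS(cup,[517,-232]);print(r.x,r.fun.round(1))
  print('tcp,tip px',proj('wrist',[s['position'],s['position']+tool(79,25).apply([0,0,19])],s)-[100,60])
  print('handle top px if at -101', proj('wrist',[[*(r.x+73*np.array([np.cos(np.radians(a)),np.sin(np.radians(a))])),72] for a in(-105,-101,-97)],s)-[100,60])
# side view: tip and cup
print(onz('side',[[210+(485-320)/2.7,130+97/2.7]],78))
print('tip in side crop',(proj('side',[504.3-0,-304.3,82.9])-[210,130])*2.7+[320,0],(proj('side',np.array([504.3,-304.3,82.9])+tool(79,25).apply([0,0,19]))-[210,130])*2.7+[320,0])
```

```text
[ 517.99539448 -235.23503015] [-0.1  0.1  0.1 -0.1]
tcp,tip px [[158.82937946 161.14299639]
 [158.79210961 151.43637814]]
handle top px if at -101 [[152.02896234 141.38071306]
 [160.01102014 141.5353096 ]
 [167.99045018 141.30256624]]
[ 517.63283771 -237.90498181] [-0.9  0.9 -0.6]
tcp,tip px [[158.82937946 161.14299639]
 [158.74130556 151.39600516]]
handle top px if at -101 [[152.38802291 176.67506823]
 [159.46910998 176.84166599]
 [166.54696267 176.61548636]]
[[ 509.31661763 -262.13139166   78.        ]]
tip in side crop [[486.47407424  77.07408245]] [[484.84532282  88.61543887]]
```

Run:
```python
from h import *
st=read_state();z=R.from_euler('xyz',st['tool_rot'],degrees=True)
P=st['position']+z.apply([[0,0,0],[0,0,19]])
def crop(n,w,h):
    im=grab_frame(n)[:,:,::-1];u=proj(n,P,st);c=u[1].astype(int);x,y=c-[w//2,h//2];x=max(x,0);y=max(y,0)
    im=cv2.resize(im[y:y+h,x:x+w],(w*400//w,h*400//w),interpolation=cv2.INTER_CUBIC);s=400/w;print(n,x,y,s,((u-[x,y])*s).round());return im
a=crop('side',80,100);b=crop('scene',80,100);cv2.imwrite('pics/e.png',np.hstack([a,b]));print(st['position'],st['opening'])
```

```text
side 231 112 5.0 [[203. 233.]
 [200. 255.]]
scene 252 122 5.0 [[217. 228.]
 [202. 250.]]
[ 504.19894251 -304.13800597   82.52505131] 0.5083510176080316
```

View pics/e.png

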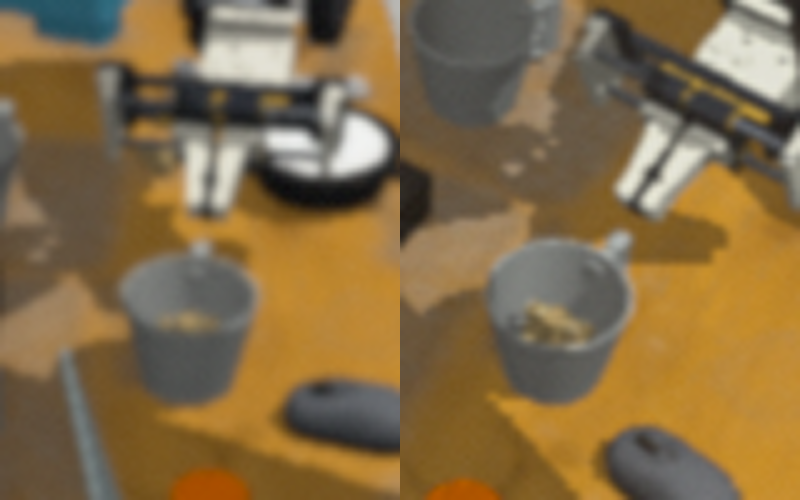

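Run:
```python
from h import *
st=read_state();Rt=R.from_euler('xyz',st['tool_rot'],degrees=True)
o1,d1=ray('side',[[231+210/5,112+212/5]]);o2,d2=ray('scene',[[252+240/5,122+213/5]])
A=np.c_[d1[0],-d2[0]];l=np.linalg.lstsq(A,o2-o1,rcond=None)[0];p=o1+l[0]*d1[0];q=o2+l[1]*d2[0]
print(p,q,'tool coords',Rt.inv().apply((p+q)/2-st['position']))
# handle top
o1,d1=ray('side',[[231+202/5,112+246/5]]);o2,d2=ray('scene',[[252+220/5,122+240/5]])
A=np.c_[d1[0],-d2[0]];l=np.linalg.lstsq(A,o2-o1,rcond=None)[0];print('handle top',o1+l[0]*d1[0],o2+l[1]*d2[0])
```

```text
[ 497.84282532 -324.35916838   88.45902218] [ 494.94998286 -322.18787777   85.52852137] tool coords [ -4.05768956  -3.69300926 -20.70214413]
handle top [ 504.25854081 -311.18334837   66.28618463] [ 503.20576486 -310.37347791   65.22105953]
```

Run:
```python
from h import *
c=camera_info('wrist');K=np.array([[c['fx'],0,c['cx']],[0,c['fy'],c['cy']],[0,0,1]]);H=c['hand_eye']
for px,y in(((297,343),-44),((512,343),44),((264,400),-44),((250,455),-44),((545,455),44)):
  p=cv2.undistortPoints(np.array([[[px[0]*.64,px[1]*.64]]]),K,c['dist'])[0,0]
  d=H[:3,:3]@np.array([p[0],-p[1],-1]);o=H[:3,3];l=(y-o[1])/d[1];print(px,(o+l*d).round(1))
```

```text
(297, 343) [  8.1 -44.  -16.4]
(512, 343) [  8.1  44.  -16.4]
(264, 400) [  6.8 -44.  -58.9]
(250, 455) [ -2.1 -44.  -73.8]
(545, 455) [ -9.9  44.  -63.3]
```

The fingertips are actually at tool z≈−18, not +19, so the reported TCP lies about 37 mm ahead of the real grasp point. The side and wrist views both agree on this. The cup is undisturbed, so I'll reopen and advance with that offset.

```bash
cat >> ik.py <<'E'
OFF=36.
def rep(p,Rt):return np.array(p,float)+OFF*Rt.apply([0,0,1])
E
python3 - <<'E'
from ik import *
T=tool(79,25);h=np.array([504.5,-305.5,50]);
chain([(rep(h-50*T.apply([0,0,1]),T),T),(rep(h,T),T)])
E
```

```text
[502.0, -318.0, 56.0] [-0.2, 0.01, -0.01] [0.001, 0.0, -0.002] deg 0 [-48.0, 50.0, 20.0, -48.0, -105.0, -135.0] dq 3.0
[511.0, -273.0, 35.0] [0.0, -0.0, 0.33] [0.0, 0.0, 0.0] deg 0 [-45.0, 50.0, 15.0, -49.0, -100.0, -133.0] dq 5.0
```

>>> {"method": "carry_out", "body": {"series": [[[-0.1,0,-0.05],[0,0,0]],[[-0.2,0.01,-0.05],[0,0,0]],[[-0.2,0.01,-0.01],[0,0,0]],[[-0.2,0.01,-0.01],[0,0,0]],[[-0.2,0.01,-0.01],[0,0,0]],[[-0.2,0.01,-0.01],[0,0,0]],[[-0.2,0.01,-0.01],[0,0,0]],[[-0.2,0.01,-0.01],[0,0,0]]], "fingers": 0}}

```text
t: 10.9
position: [502.8, -318.2, 55.9]
tool_rot: [-179.6, -64.9, 78.5]
contact_force: [-0.4, -0.2, -0.1]
opening: 43.5
grip_force: 0.0
```

>>> {"method": "carry_out", "body": {"series": [[[0,0,0.06],[0,0,0]],[[0,0,0.12],[0,0,0]],[[0,0,0.18],[0,0,0]],[[0,0,0.24],[0,0,0]],[[0,0,0.3],[0,0,0]],[[0,0,0.33],[0,0,0]],[[0,0,0.33],[0,0,0]],[[0,0,0.33],[0,0,0]]]}}

```text
t: 11.7
position: [511.4, -274.2, 34.6]
tool_rot: [-179.6, -64.9, 78.4]
contact_force: [0.8, -1.2, -0.4]
opening: 43.6
grip_force: 0.0
```

>>> {"method": "carry_out", "body": {"series": [[[0,0,0],[0,0,0]],[[0,0,0],[0,0,0]],[[0,0,0],[0,0,0]],[[0,0,0],[0,0,0]],[[0,0,0],[0,0,0]],[[0,0,0],[0,0,0]],[[0,0,0],[0,0,0]],[[0,0,0],[0,0,0]]], "fingers": -1}}

```text
t: 12.5
position: [511.3, -274.2, 34.6]
tool_rot: [-179.6, -64.9, 78.4]
contact_force: [-0.5, -0.1, -0.4]
opening: 13.5
grip_force: 30.0
```

Run:
```python
from ik import *
T=tool(79,25)
C=[([500,-300,100],T),([480,-190,180],T),([460,-60,190],tool(75,25)),([445,60,190],tool(70,25))]
chain([(rep(p,t),t) for p,t in C])
k,_=fit();q=[-22,30,-20,-70,-70,-120]
RIM[:]=RIM
for A in(60,70,80):
 for ro in(0,-50,-80,-100,-120,-140,-160):
  p,Rt,ti,lz,az=side(A,25,ro,[485,198]);s=ik(k,rep(p,Rt),Rt,q,ro==0)
  if s:q=min(s,key=lambda x:np.abs(x-q).max())
  print(A,ro,p.round(),'tilt',round(ti),'lipz',round(lz),'az',round(az),q.round() if s else None)
```

```text
[506.0, -268.0, 85.0] [0.32, -0.04, -0.11] [0.001, 0.0, -0.001] deg 0 [-45.0, 46.0, 14.0, -50.0, -103.0, -136.0] dq 4.0
[486.0, -158.0, 165.0] [0.78, -0.27, 0.4] [0.0, 0.0, 0.0] deg 0 [-41.0, 33.0, 2.0, -53.0, -100.0, -139.0] dq 12.0
[468.0, -28.0, 175.0] [0.41, -0.28, 0.72] [-0.02, -0.0, 0.009] deg 4 [-34.0, 24.0, -12.0, -59.0, -90.0, -140.0] dq 15.0
[456.0, 91.0, 175.0] [0.32, -0.28, 0.68] [-0.025, -0.0, 0.012] deg 5 [-26.0, 16.0, -24.0, -67.0, -78.0, -141.0] dq 12.0
60 0 [412. 171.  90.] tilt 0 lipz 116 az 3 [ -22.   25.  -40.  -86.  -64. -117.]
60 -50 [523. 110. 145.] tilt 45 lipz 118 az 161 [-20.  21. -26. -79. -66. -89.]
60 -80 [520. 121. 148.] tilt 71 lipz 85 az 170 [-19.  20. -26. -79. -65. -59.]
60 -100 [510. 133. 158.] tilt 88 lipz 75 az 177 [-18.  18. -27. -79. -64. -40.]
60 -120 [495. 141. 173.] tilt 103 lipz 75 az -174 [-17.  15. -29. -79. -64. -22.]
60 -140 [478. 144. 182.] tilt 117 lipz 75 az -161 [-18.  12. -30. -79. -64.  -3.]
60 -160 [462. 147. 186.] tilt 126 lipz 75 az -143 [-18.  11. -32. -78. -65.  17.]ik.py:25: RuntimeWarning: invalid value encountered in arccos
  m=C.apply([0,0,1]);return p,Rt,np.degrees(np.arccos(m[2])),p[2]+rim[i,2],np.degrees(np.arctan2(m[1],m[0]))
Traceback (most recent call last):
ValueError: cannot convert float NaN to integer
```

>>> {"method": "carry_out", "body": {"series": [[[0.04,0,-0.02],[0,0,0]],[[0.08,0,-0.04],[0,0,0]],[[0.12,0,-0.06],[0,0,0]],[[0.17,0,-0.08],[0,0,0]],[[0.22,0,-0.1],[0,0,0]],[[0.26,0,-0.12],[0,0,0]],[[0.3,0,-0.14],[0,0,0]],[[0.3,0,-0.14],[0,0,0]]]}}

```text
t: 13.3
position: [511.8, -274.5, 85.4]
tool_rot: [-179.8, -64.9, 78.6]
contact_force: [-0.8, 0.5, -4.1]
opening: 13.8
grip_force: 30.0
```

```bash
sed -i 's/np.arccos(m\[2\])/np.arccos(min(m[2],1))/' ik.py
python3 - <<'E'
from ik import *
st=read_state();g=cv2.cvtColor(grab_frame('wrist'),cv2.COLOR_RGB2GRAY).astype(np.float32)
g=cv2.GaussianBlur(g,(0,0),1);gm=np.hypot(cv2.Sobel(g,-1,1,0),cv2.Sobel(g,-1,0,1))
Rt=R.from_euler('xyz',st['tool_rot'],degrees=True);real=st['position']-36*Rt.apply([0,0,1])
best=[]
for dr in range(-10,31,2):
  for du in range(-6,7,2):
   for dv in(-6,-3,0,3,6):
    Cu=R.from_euler('z',79,degrees=True)*R.from_euler('y',dr,degrees=True)
    m=(np.abs(np.sin(PH))>.2)|(np.cos(PH)>0)
    u=proj('wrist',real+Cu.apply(RIM[m]-[-73+du,0,50+dv]),st)
    best.append((cv2.remap(gm,u[:,0].astype(np.float32),u[:,1].astype(np.float32),1).mean(),dr,du,dv))
best.sort(reverse=True);print(best[:6])
k,_=fit()
for A in(70,80):
 q=np.array([-26,16,-24,-67,-78,-141])
 for d,ro in((25,0),(25,-40),(25,-70),(22,-95),(18,-115),(12,-135),(8,-150)):
  p,Rt,ti,lz,az=side(A,d,ro,[490,198]);s=ik(k,rep(p,Rt),Rt,q,0)
  if s:q=s[0]
  print(A,d,ro,p.round(),'tilt',round(ti),'lipz',round(lz),'az',round(az),q.round() if s else None)
E
```

```text
[(np.float32(155.29741), 2, 2, -3), (np.float32(152.61543), 2, -2, 0), (np.float32(149.03954), 0, -4, 3), (np.float32(142.28145), 0, -2, 0), (np.float32(140.76617), 0, 0, 0), (np.float32(139.44403), 2, 0, -3)]
70 25 0 [448.  81.  90.] tilt 0 lipz 116 az 62 [ -25.   28.  -27.  -71.  -72. -126.]
70 25 -40 [540. 113. 139.] tilt 36 lipz 123 az 169 [ -17.   25.  -18.  -73.  -71. -100.]
70 25 -70 [542. 126. 150.] tilt 63 lipz 98 az 176 [-16.  24. -18. -73. -71. -72.]
70 22 -95 [528. 135. 151.] tilt 85 lipz 75 az -175 [-17.  25. -20. -76. -73. -43.]
70 18 -115 [510. 134. 163.] tilt 104 lipz 75 az -168 [-20.  25. -22. -77. -77. -19.]
70 12 -135 [485. 132. 167.] tilt 123 lipz 75 az -160 [-24.  29. -25. -80. -83.   8.]
70 8 -150 [467. 125. 165.] tilt 136 lipz 75 az -151 [-27.  32. -26. -80. -87.  28.]
80 25 0 [468.  76.  90.] tilt 0 lipz 116 az 67 [ -21.   31.  -19.  -65.  -78. -130.]
80 25 -40 [554. 123. 139.] tilt 36 lipz 123 az 179 [ -14.   29.  -11.  -68.  -77. -102.]
80 25 -70 [553. 136. 150.] tilt 63 lipz 98 az -174 [-13.  27. -12. -68. -77. -73.]
80 22 -95 [539. 143. 151.] tilt 85 lipz 75 az -165 [-14.  28. -13. -71. -79. -45.]
80 18 -115 [521. 138. 163.] tilt 104 lipz 75 az -158 [-17.  29. -15. -72. -82. -22.]
80 12 -135 [496. 132. 167.] tilt 123 lipz 75 az -150 [-20.  31. -17. -74. -88.   4.]
80 8 -150 [480. 122. 165.] tilt 136 lipz 75 az -141 [-23.  34. -18. -75. -91.  24.]
```

Run:
```python
from ik import *
T=tool(79,25)
C=[([480,-190,180],T),([460,-60,190],tool(75,25)),([450,60,190],tool(68,25)),([470,115,175],tool(60,25,-50))]
for d,ro,x in((25,-80,450),(22,-100,450),(18,-120,452),(12,-137,455),(8,-150,455)):
  p,Rt,ti,lz,az=side(60,d,ro,[x,198],78);C.append((p,Rt));print(ro,p.round(),round(ti),round(lz),round(az),'foot',(p+(Rt*T0).apply([73,0,-52])).round())
chain([(rep(p,t),t) for p,t in C])
```

```text
-80 [485. 121. 151.] 71 88 170 foot [539. 181. 111.]
-100 [473. 129. 158.] 89 78 177 foot [528. 193. 128.]
-120 [455. 135. 170.] 107 78 -175 foot [511. 203. 150.]
-137 [436. 135. 171.] 124 78 -168 foot [490. 206. 164.]
-150 [420. 130. 168.] 136 78 -161 foot [472. 204. 170.]
[486.0, -158.0, 165.0] [0.79, -0.32, 0.43] [0.001, 0.001, -0.001] deg 0 [-41.0, 33.0, 2.0, -53.0, -100.0, -139.0] dq 13.0
[468.0, -28.0, 175.0] [0.41, -0.28, 0.72] [-0.02, -0.0, 0.009] deg 4 [-34.0, 24.0, -12.0, -59.0, -90.0, -140.0] dq 15.0
[462.0, 90.0, 175.0] [0.32, -0.24, 0.68] [-0.035, 0.0, 0.016] deg 7 [-26.0, 16.0, -25.0, -68.0, -77.0, -141.0] dq 12.0
[486.0, 143.0, 160.0] [0.07, 0.02, 0.39] [-0.038, -0.017, -0.259] deg 47 [-21.0, 14.0, -30.0, -77.0, -67.0, -91.0] dq 51.0
[502.0, 149.0, 136.0] [-0.12, -0.04, 0.15] [-0.0, 0.0, -0.167] deg 30 [-21.0, 18.0, -30.0, -79.0, -66.0, -57.0] dq 34.0
[490.0, 158.0, 145.0] [0.11, 0.04, -0.02] [-0.017, -0.0, -0.111] deg 20 [-23.0, 18.0, -31.0, -81.0, -69.0, -33.0] dq 24.0
[473.0, 165.0, 158.0] [0.11, 0.1, -0.05] [-0.021, -0.008, -0.111] deg 20 [-25.0, 19.0, -34.0, -83.0, -73.0, -9.0] dq 25.0
[454.0, 166.0, 163.0] [0.09, 0.07, -0.07] [-0.026, -0.021, -0.094] deg 18 [-30.0, 25.0, -36.0, -84.0, -79.0, 18.0] dq 26.0
[438.0, 161.0, 163.0] [0.07, 0.04, -0.08] [-0.013, -0.018, -0.072] deg 14 [-33.0, 30.0, -38.0, -84.0, -84.0, 38.0] dq 20.0
```

>>> {"method": "carry_out", "body": {"series": [[[0.1,-0.03,0.04],[0,0,0]],[[0.25,-0.1,0.12],[0,0,0]],[[0.4,-0.16,0.21],[0,0,0]],[[0.55,-0.22,0.29],[0,0,0]],[[0.68,-0.28,0.37],[0,0,0]],[[0.75,-0.31,0.41],[0,0,0]],[[0.79,-0.32,0.43],[0,0,0]],[[0.79,-0.32,0.43],[0,0,0]]]}}

```text
t: 14.15
position: [485.9, -157.9, 165.0]
tool_rot: [-179.7, -64.9, 78.5]
contact_force: [-0.2, 0.1, -4.1]
opening: 13.7
grip_force: 30.0
```

>>> {"method": "carry_out", "body": {"series": [[[0.04,-0.03,0.08],[0,0,0]],[[0.12,-0.08,0.22],[-0.005,0,0.002]],[[0.2,-0.14,0.36],[-0.01,0,0.004]],[[0.28,-0.19,0.5],[-0.014,0,0.006]],[[0.35,-0.24,0.62],[-0.017,0,0.008]],[[0.39,-0.27,0.69],[-0.019,0,0.009]],[[0.41,-0.28,0.72],[-0.02,0,0.009]],[[0.41,-0.28,0.72],[-0.02,0,0.009]]]}}

```text
t: 14.95
position: [468.7, -28.6, 174.4]
tool_rot: [-179.7, -64.9, 74.6]
contact_force: [1.1, -0.7, -4.7]
opening: 13.9
grip_force: 30.0
```

>>> {"method": "carry_out", "body": {"series": [[[0.03,-0.02,0.07],[0,0,0]],[[0.1,-0.07,0.2],[-0.01,0,0.004]],[[0.16,-0.12,0.34],[-0.017,0,0.008]],[[0.22,-0.17,0.47],[-0.024,0,0.011]],[[0.28,-0.21,0.59],[-0.03,0,0.014]],[[0.31,-0.23,0.65],[-0.033,0,0.015]],[[0.32,-0.24,0.68],[-0.035,0,0.016]],[[0.32,-0.24,0.68],[-0.035,0,0.016]]]}}

```text
t: 15.75
position: [463.5, 89.6, 174.6]
tool_rot: [-179.9, -64.9, 67.8]
contact_force: [-1.1, -0.2, -4.8]
opening: 13.7
grip_force: 30.0
```

>>> {"method": "carry_out", "body": {"series": [[[0.01,0,0.05],[-0.005,-0.002,-0.032]],[[0.02,0,0.1],[-0.01,-0.004,-0.065]],[[0.03,0.01,0.15],[-0.014,-0.006,-0.1]],[[0.04,0.01,0.2],[-0.019,-0.008,-0.13]],[[0.05,0.01,0.26],[-0.024,-0.01,-0.165]],[[0.06,0.02,0.32],[-0.03,-0.013,-0.2]],[[0.07,0.02,0.37],[-0.035,-0.015,-0.235]],[[0.07,0.02,0.39],[-0.038,-0.017,-0.259]]]}}

```text
t: 16.55
position: [488.3, 141.3, 159.0]
tool_rot: [121.2, -35.4, 130.5]
contact_force: [-0.1, -0.4, -4.3]
opening: 13.5
grip_force: 30.0
```

Run:
```python
from ik import *
s=read_state();print(s['position'],s['opening'])
C=[]
for d,ro,x in((25,-80,450),(22,-100,450),(18,-120,452),(12,-137,455),(8,-150,455)):
  p,Rt,ti,lz,az=side(60,d,ro,[x,198],78);C.append((p,Rt))
chain([(rep(p,t),t) for p,t in C])
```

```text
[488.30054158 141.34994585 158.98830995] 13.472946170224581
[502.0, 149.0, 136.0] [-0.1, -0.05, 0.15] [0.0, 0.001, -0.165] deg 30 [-21.0, 18.0, -30.0, -79.0, -66.0, -57.0] dq 33.0
[490.0, 158.0, 145.0] [0.11, 0.04, -0.02] [-0.017, -0.0, -0.111] deg 20 [-23.0, 18.0, -31.0, -81.0, -69.0, -33.0] dq 24.0
[473.0, 165.0, 158.0] [0.11, 0.1, -0.05] [-0.021, -0.008, -0.111] deg 20 [-25.0, 19.0, -34.0, -83.0, -73.0, -9.0] dq 25.0
[454.0, 166.0, 163.0] [0.09, 0.07, -0.07] [-0.026, -0.021, -0.094] deg 18 [-30.0, 25.0, -36.0, -84.0, -79.0, 18.0] dq 26.0
[438.0, 161.0, 163.0] [0.07, 0.04, -0.08] [-0.013, -0.018, -0.072] deg 14 [-33.0, 30.0, -38.0, -84.0, -84.0, 38.0] dq 20.0
```

Now the pour, ramped slowly.

>>> {"method": "carry_out", "body": {"series": [[[-0.01,0,0.02],[0,0,-0.02]],[[-0.02,-0.01,0.04],[0,0,-0.04]],[[-0.04,-0.02,0.06],[0,0,-0.06]],[[-0.05,-0.03,0.08],[0,0,-0.08]],[[-0.06,-0.03,0.1],[0,0,-0.1]],[[-0.08,-0.04,0.12],[0,0,-0.12]],[[-0.09,-0.05,0.14],[0,0,-0.145]],[[-0.1,-0.05,0.15],[0,0,-0.165]]]}}

```text
t: 17.35
position: [501.1, 149.5, 135.2]
tool_rot: [115.4, -9.2, 145.6]
contact_force: [0.1, -0.8, -3.2]
opening: 13.8
grip_force: 30.0
```

>>> {"method": "carry_out", "body": {"series": [[[0.01,0,0],[-0.002,0,-0.014]],[[0.03,0.01,0],[-0.004,0,-0.028]],[[0.04,0.01,-0.01],[-0.006,0,-0.042]],[[0.05,0.02,-0.01],[-0.008,0,-0.056]],[[0.07,0.02,-0.01],[-0.01,0,-0.07]],[[0.08,0.03,-0.02],[-0.013,0,-0.084]],[[0.1,0.04,-0.02],[-0.015,0,-0.098]],[[0.11,0.04,-0.02],[-0.017,0,-0.111]]]}}

```text
t: 18.15
position: [488.6, 157.9, 145.0]
tool_rot: [112.2, 9.1, 153.6]
contact_force: [0.3, 0.1, -4.9]
opening: 13.5
grip_force: 30.0
```

>>> {"method": "carry_out", "body": {"series": [[[0.01,0.01,-0.01],[-0.003,-0.001,-0.014]],[[0.03,0.02,-0.01],[-0.005,-0.002,-0.028]],[[0.04,0.04,-0.02],[-0.008,-0.003,-0.042]],[[0.05,0.05,-0.02],[-0.01,-0.004,-0.056]],[[0.07,0.06,-0.03],[-0.013,-0.005,-0.07]],[[0.08,0.07,-0.04],[-0.016,-0.006,-0.084]],[[0.1,0.09,-0.04],[-0.018,-0.007,-0.098]],[[0.11,0.1,-0.05],[-0.021,-0.008,-0.111]]]}}

```text
t: 18.95
position: [471.2, 165.2, 158.9]
tool_rot: [110.5, 28.3, 159.8]
contact_force: [-0.1, 0.2, -3.7]
opening: 13.9
grip_force: 30.0
```

>>> {"method": "carry_out", "body": {"series": [[[0.02,0.01,-0.01],[-0.005,-0.004,-0.016]],[[0.03,0.02,-0.02],[-0.01,-0.007,-0.032]],[[0.05,0.04,-0.04],[-0.014,-0.011,-0.048]],[[0.06,0.05,-0.05],[-0.018,-0.014,-0.064]],[[0.08,0.06,-0.06],[-0.022,-0.018,-0.08]],[[0.09,0.07,-0.07],[-0.026,-0.021,-0.094]],[[0.09,0.07,-0.07],[-0.026,-0.021,-0.094]],[[0.09,0.07,-0.07],[-0.026,-0.021,-0.094]]]}}

```text
t: 19.75
position: [452.0, 165.9, 164.6]
tool_rot: [107.1, 45.3, 162.0]
contact_force: [0.4, 0.2, -1.5]
opening: 13.6
grip_force: 30.0
```

>>> {"method": "carry_out", "body": {"series": [[[0.02,0.01,-0.02],[-0.004,-0.005,-0.02]],[[0.05,0.02,-0.05],[-0.008,-0.01,-0.04]],[[0.07,0.04,-0.08],[-0.013,-0.018,-0.072]],[[0.07,0.04,-0.08],[-0.013,-0.018,-0.072]],[[0.07,0.04,-0.08],[-0.013,-0.018,-0.072]],[[0.07,0.04,-0.08],[-0.013,-0.018,-0.072]],[[0.07,0.04,-0.08],[-0.013,-0.018,-0.072]],[[0.07,0.04,-0.08],[-0.013,-0.018,-0.072]]]}}

```text
t: 20.55
position: [435.0, 161.9, 164.0]
tool_rot: [105.5, 58.7, 163.0]
contact_force: [0.4, -0.5, -1.6]
opening: 13.8
grip_force: 30.0
```

Run:
```python
from ik import *
s=read_state();print(s['position'],s['opening'],s['contact_force'])
for n in('scene','side'):cv2.imwrite(f'pics/p_{n}.png',grab_frame(n)[:,:,::-1])
```

```text
[435.01810649 161.89338816 164.02014873] 13.789880031858322 [ 0.41586119 -0.45425567 -1.5551017 ]
```

The weight fell from about 4.4 N to 1.55 N, which matches all five fittings being out. Now I'll retract, turn the cup upright and put it back where it stood.

Run:
```python
from ik import *
T=tool(79,25)
C=[([435,120,200],tool(60,15,-90)),([450,75,215],tool(66,25,-30)),([455,-30,200],tool(74,25)),([475,-160,190],T),([500,-290,140],T)]
W=[(rep(p,t),t) for p,t in C]+[(np.array([511.3,-274.2,60]),T),(np.array([511.3,-274.2,35.5]),T)]
chain(W)
```

```text
[452.0, 150.0, 191.0] [-0.22, -0.03, -0.03] [0.035, 0.022, 0.331] deg 60 [-29.0, 17.0, -34.0, -81.0, -78.0, -40.0] dq 77.0
[463.0, 105.0, 200.0] [-0.21, 0.0, -0.23] [0.067, -0.001, 0.321] deg 59 [-25.0, 11.0, -26.0, -69.0, -76.0, -116.0] dq 76.0
[464.0, 1.0, 185.0] [-0.45, 0.07, -0.53] [0.039, 0.011, 0.148] deg 28 [-32.0, 21.0, -15.0, -60.0, -88.0, -141.0] dq 25.0
[481.0, -128.0, 175.0] [-0.4, 0.35, -0.69] [0.025, 0.0, -0.012] deg 5 [-39.0, 31.0, -1.0, -54.0, -98.0, -140.0] dq 14.0
[506.0, -258.0, 125.0] [-0.65, 0.33, -0.6] [0.0, 0.0, 0.0] deg 0 [-45.0, 42.0, 14.0, -51.0, -104.0, -139.0] dq 14.0
[511.0, -274.0, 60.0] [-0.43, 0.05, 0.09] [0.0, 0.0, 0.0] deg 0 [-45.0, 48.0, 15.0, -50.0, -102.0, -135.0] dq 6.0
[511.0, -274.0, 36.0] [-0.15, 0.0, 0.07] [0.0, 0.0, 0.0] deg 0 [-45.0, 50.0, 15.0, -49.0, -100.0, -134.0] dq 2.0
```

>>> {"method": "carry_out", "body": {"series": [[[-0.05,-0.01,-0.01],[0.002,0.001,0.02]],[[-0.1,-0.02,-0.02],[0.006,0.004,0.06]],[[-0.15,-0.02,-0.02],[0.011,0.007,0.105]],[[-0.2,-0.03,-0.03],[0.016,0.01,0.15]],[[-0.22,-0.03,-0.03],[0.021,0.013,0.197]],[[-0.22,-0.03,-0.03],[0.026,0.016,0.244]],[[-0.22,-0.03,-0.03],[0.031,0.019,0.291]],[[-0.22,-0.03,-0.03],[0.035,0.022,0.331]]]}}

```text
t: 21.45
position: [451.9, 150.9, 190.6]
tool_rot: [105.1, -0.4, 149.9]
contact_force: [0.2, -0.9, -2.1]
opening: 13.7
grip_force: 30.0
```

>>> {"method": "carry_out", "body": {"series": [[[-0.03,0,-0.03],[0.009,0,0.042]],[[-0.06,0,-0.06],[0.018,0,0.084]],[[-0.09,0,-0.09],[0.027,0,0.127]],[[-0.12,0,-0.12],[0.036,0,0.17]],[[-0.15,0,-0.15],[0.045,0,0.213]],[[-0.18,0,-0.18],[0.054,0,0.256]],[[-0.2,0,-0.21],[0.062,0,0.295]],[[-0.21,0,-0.23],[0.067,-0.001,0.321]]]}}

```text
t: 22.25
position: [462.7, 106.0, 199.6]
tool_rot: [133.6, -51.9, 119.2]
contact_force: [-0.5, -0.5, -0.8]
opening: 13.8
grip_force: 30.0
```

>>> {"method": "carry_out", "body": {"series": [[[-0.04,0.01,-0.05],[0.005,0.001,0.02]],[[-0.12,0.02,-0.14],[0.012,0.003,0.045]],[[-0.2,0.03,-0.24],[0.018,0.005,0.07]],[[-0.28,0.04,-0.33],[0.025,0.007,0.095]],[[-0.36,0.06,-0.42],[0.032,0.009,0.12]],[[-0.42,0.07,-0.49],[0.037,0.01,0.14]],[[-0.45,0.07,-0.53],[0.039,0.011,0.148]],[[-0.45,0.07,-0.53],[0.039,0.011,0.148]]]}}

```text
t: 23.05
position: [463.2, 1.9, 184.3]
tool_rot: [-179.5, -65.0, 73.4]
contact_force: [-0.7, 0.8, -1.3]
opening: 13.6
grip_force: 30.0
```

Run:
```python
from ik import *
T=tool(79,25);s=read_state();print(s['contact_force'],s['opening'])
W=[(rep(p,t),t) for p,t in [([475,-160,190],T),([500,-290,140],T)]]+[(np.array([511.3,-274.2,60]),T),(np.array([511.3,-274.2,35.5]),T)]
chain(W)
a=grab_frame('scene')[210:330,170:330];b=grab_frame('side')[195:315,240:400]
cv2.imwrite('pics/f.png',cv2.resize(np.hstack([a,b]),None,fx=2.5,fy=2.5,interpolation=cv2.INTER_CUBIC)[:,:,::-1])
```

```text
[-0.66436018  0.81228689 -1.34989916] 13.635618567181899
[481.0, -128.0, 175.0] [-0.39, 0.36, -0.7] [0.026, -0.0, -0.013] deg 5 [-39.0, 31.0, -1.0, -54.0, -98.0, -140.0] dq 15.0
[506.0, -258.0, 125.0] [-0.65, 0.33, -0.6] [0.0, 0.0, 0.0] deg 0 [-45.0, 42.0, 14.0, -51.0, -104.0, -139.0] dq 14.0
[511.0, -274.0, 60.0] [-0.43, 0.05, 0.09] [0.0, 0.0, 0.0] deg 0 [-45.0, 48.0, 15.0, -50.0, -102.0, -135.0] dq 6.0
[511.0, -274.0, 36.0] [-0.15, 0.0, 0.07] [0.0, 0.0, 0.0] deg 0 [-45.0, 50.0, 15.0, -49.0, -100.0, -134.0] dq 2.0
```

View pics/f.png

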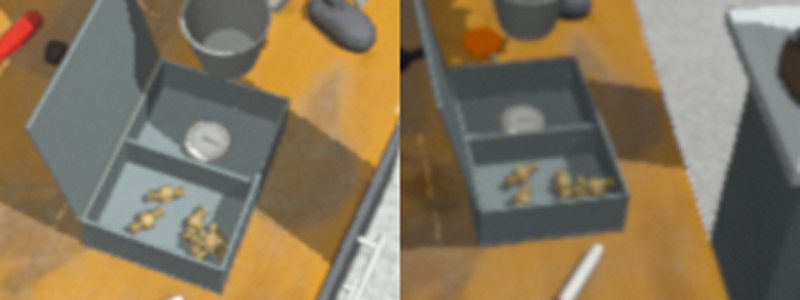

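The fittings are all in the left bay: two at (165,192) and (148,220), with a pile of about four at (205,235). The right bay holds only the gauge, and the cup is empty. Next I'll set the cup down.

>>> {"method": "carry_out", "body": {"series": [[[-0.04,0.04,-0.07],[0.003,0,-0.001]],[[-0.11,0.1,-0.19],[0.008,0,-0.004]],[[-0.19,0.17,-0.33],[0.013,0,-0.006]],[[-0.26,0.24,-0.47],[0.018,0,-0.009]],[[-0.33,0.3,-0.6],[0.023,0,-0.011]],[[-0.37,0.34,-0.67],[0.026,0,-0.013]],[[-0.39,0.36,-0.7],[0.026,0,-0.013]],[[-0.39,0.36,-0.7],[0.026,0,-0.013]]]}}

```text
t: 23.95
position: [481.9, -128.0, 175.8]
tool_rot: [-179.9, -65.0, 79.0]
contact_force: [0.0, 0.6, -0.9]
opening: 13.7
grip_force: 30.0
```

>>> {"method": "carry_out", "body": {"series": [[[-0.06,0.03,-0.05],[0,0,0]],[[-0.18,0.09,-0.16],[0,0,0]],[[-0.31,0.15,-0.28],[0,0,0]],[[-0.43,0.21,-0.4],[0,0,0]],[[-0.54,0.27,-0.5],[0,0,0]],[[-0.61,0.31,-0.57],[0,0,0]],[[-0.65,0.33,-0.6],[0,0,0]],[[-0.65,0.33,-0.6],[0,0,0]]]}}

```text
t: 24.75
position: [507.1, -257.9, 125.0]
tool_rot: [-179.8, -65.0, 78.9]
contact_force: [-0.1, 0.5, -1.0]
opening: 13.8
grip_force: 30.0
```

>>> {"method": "carry_out", "body": {"series": [[[-0.08,0.01,0.01],[0,0,0]],[[-0.17,0.02,0.03],[0,0,0]],[[-0.26,0.03,0.05],[0,0,0]],[[-0.34,0.04,0.07],[0,0,0]],[[-0.4,0.05,0.08],[0,0,0]],[[-0.43,0.05,0.09],[0,0,0]],[[-0.43,0.05,0.09],[0,0,0]],[[-0.43,0.05,0.09],[0,0,0]]]}}

```text
t: 25.55
position: [511.7, -274.1, 61.7]
tool_rot: [-180.0, -65.0, 79.1]
contact_force: [-0.1, -0.1, -1.4]
opening: 13.6
grip_force: 30.0
```

Run:
```python
from ik import *
T=tool(79,25)
chain([(np.array([511.3,-274.2,35.5]),T)])
st=read_state();print(st['position'])
g=cv2.cvtColor(grab_frame('wrist'),cv2.COLOR_RGB2GRAY).astype(np.float32)
g=cv2.GaussianBlur(g,(0,0),1);gm=np.hypot(cv2.Sobel(g,-1,1,0),cv2.Sobel(g,-1,0,1))
Rt=R.from_euler('xyz',st['tool_rot'],degrees=True);real=st['position']-36*Rt.apply([0,0,1])
best=[]
m=(np.abs(np.sin(PH))>.2)|(np.cos(PH)>0)
for dr in range(-10,21,2):
  for du in range(-6,7,2):
   for dv in(-6,-3,0,3,6):
    Cu=R.from_euler('z',79,degrees=True)*R.from_euler('y',dr,degrees=True)
    u=proj('wrist',real+Cu.apply(RIM[m]-[-73+du,0,50+dv]),st)
    best.append((cv2.remap(gm,u[:,0].astype(np.float32),u[:,1].astype(np.float32),1).mean(),dr,du,dv))
best.sort(reverse=True);print(best[:5])
```

```text
[511.0, -274.0, 36.0] [-0.16, -0.0, 0.07] [-0.001, 0.0, 0.0] deg 0 [-45.0, 50.0, 15.0, -49.0, -100.0, -134.0] dq 2.0
[ 511.72009521 -274.10973574   61.73854663]
[(np.float32(174.68611), 4, -4, 3), (np.float32(165.6375), 6, -2, 0), (np.float32(157.74245), 6, 0, 0), (np.float32(145.26093), 2, -4, 3), (np.float32(144.9244), 6, -4, 0)]
```

>>> {"method": "carry_out", "body": {"series": [[[-0.04,0,0.02],[0,0,0]],[[-0.08,0,0.035],[0,0,0]],[[-0.12,0,0.055],[0,0,0]],[[-0.14,0,0.065],[0,0,0]],[[-0.15,0,0.07],[0,0,0]],[[-0.16,0,0.075],[0,0,0]],[[-0.16,0,0.075],[0,0,0]],[[-0.16,0,0.075],[0,0,0]]]}}

```text
t: 26.4
position: [511.6, -274.2, 35.3]
tool_rot: [-180.0, -65.0, 79.1]
contact_force: [-0.4, -3.6, 4.4]
opening: 14.6
grip_force: 30.0
```

>>> {"method": "carry_out", "body": {"series": [[[0,0,0],[0,0,0]],[[0,0,0],[0,0,0]],[[0,0,0],[0,0,0]],[[0,0,0],[0,0,0]],[[0,0,0],[0,0,0]],[[0,0,0],[0,0,0]],[[0,0,0],[0,0,0]],[[0,0,0],[0,0,0]]], "fingers": 0}}

```text
t: 27.2
position: [511.7, -274.0, 35.1]
tool_rot: [-180.0, -65.0, 79.1]
contact_force: [0.1, -0.3, -0.3]
opening: 44.0
grip_force: 0.0
```

>>> {"method": "carry_out", "body": {"series": [[[0,0,-0.08],[0,0,0]],[[0,0,-0.16],[0,0,0]],[[0,0,-0.25],[0,0,0]],[[0,0,-0.35],[0,0,0]],[[0.1,0,-0.5],[0,0,0]],[[0.3,0,-0.6],[0,0,0]],[[0.5,0,-0.7],[0,0,0]],[[0.7,0,-0.8],[0,0,0]]]}}

```text
t: 28.0
position: [498.9, -338.5, 182.5]
tool_rot: [-179.9, -65.0, 79.0]
contact_force: [0.3, -0.0, 0.6]
opening: 43.9
grip_force: 0.0
```

Run:
```python
from ik import *
s=read_state();print(s['q'].round(),s['position'],s['tool_rot'],s['opening'])
k,_=fit()
# lid: hinge, free edge positions in world for angles
a=np.radians(6);X=np.array([np.cos(a),np.sin(a),0]);Y=np.array([-X[1],X[0],0]);Z=np.array([0,0,1]);B=np.array([471,137,0])
for th in (1.835,1.4,1.0,.6,.3,0):
  for ds in(150,):
    u=-np.cos(th)*X+np.sin(th)*Z;print(th,(B+85*X+62*Z+ds*u).round())
```

```text
[ -49.   43.   25.  -51. -114. -144.] [ 498.92897905 -338.45632856  182.49724624] [-179.943918    -64.96095004   79.00006864] 43.918289835992994
1.835 [594. 150. 207.]
1.4 [530. 143. 210.]
1.0 [475. 137. 188.]
0.6 [432. 133. 147.]
0.3 [413. 131. 106.]
0 [406. 130.  62.]
```

```bash
cat >> ik.py <<'E'
a6=np.radians(6);BX=np.array([np.cos(a6),np.sin(a6),0]);BY=np.array([-BX[1],BX[0],0]);BO=np.array([471,137,0.])
def tip(X,Yl,z,T):return BO+X*BX+Yl*BY+[0,0,z]+17*T.apply([0,0,1])
E
python3 - <<'E'
from ik import *
print('post',onz('side',np.array([[240,395],[95,400]])/1.5625,0).round(),onz('scene',np.array([[215,350]])/1.5625,0).round())
D=tool(186,90)
W=[(np.array([500,-250,280]),tool(110,45)),(np.array([540,-130,290]),tool(145,65)),(np.array([590,-10,285]),tool(175,82)),(tip(172,-55,275,D),D),(tip(172,-55,200,D),D)]
for th in(1.75,1.6,1.45,1.3,1.1,.9,.7,.5,.3,.15,.05):
  s=150;X=85-s*np.cos(th)+5*np.sin(th)+9.5;z=62+s*np.sin(th)+5*np.cos(th)
  if th>1.5:z=200;X=85-s*np.cos(th)+14.5
  W.append((tip(X,-55,z,D),D))
chain(W)
E
```

```text
post [[ 900.   91.    0.]
 [1181.   92.    0.]] [[893. 103.   0.]]
[500, -250, 280] [0.83, -0.11, 0.25] [0.141, -0.108, -0.099] deg 37 [-29.0, 32.0, 26.0, -32.0, -117.0, -137.0] dq 21.0
[540, -130, 290] [0.51, 0.52, 0.42] [0.112, -0.108, -0.16] deg 40 [-3.0, 23.0, 16.0, -13.0, -104.0, -122.0] dq 25.0
[590, -10, 285] [0.15, 0.85, 0.11] [0.048, -0.092, -0.16] deg 34 [16.0, 16.0, 4.0, -3.0, -86.0, -111.0] dq 19.0
[648.0, 100.0, 258.0] [-0.34, 0.77, 0.13] [0.004, -0.044, -0.061] deg 14 [26.0, 17.0, 2.0, -0.0, -75.0, -110.0] dq 11.0
[648.0, 100.0, 183.0] [-0.0, -0.0, 0.5] [0.0, 0.0, 0.0] deg 0 [26.0, 20.0, -4.0, 0.0, -66.0, -110.0] dq 9.0
[602.0, 95.0, 183.0] [0.31, -0.0, 0.0] [0.0, 0.0, 0.0] deg 0 [27.0, 15.0, -10.0, 0.0, -65.0, -111.0] dq 6.0
[580.0, 93.0, 183.0] [0.15, -0.0, 0.0] [0.0, 0.0, 0.0] deg 0 [28.0, 13.0, -13.0, -0.0, -64.0, -112.0] dq 3.0
[558.0, 91.0, 195.0] [0.15, 0.0, -0.08] [0.0, 0.0, 0.0] deg 0 [29.0, 11.0, -15.0, 0.0, -65.0, -113.0] dq 3.0
[536.0, 88.0, 191.0] [0.15, 0.0, 0.02] [0.0, 0.0, 0.0] deg 0 [30.0, 9.0, -18.0, -0.0, -64.0, -114.0] dq 3.0
[507.0, 86.0, 181.0] [0.19, -0.0, 0.07] [0.0, 0.0, 0.0] deg 0 [31.0, 7.0, -22.0, -0.0, -62.0, -115.0] dq 4.0
[482.0, 83.0, 166.0] [0.17, -0.0, 0.1] [0.0, 0.0, 0.0] deg 0 [33.0, 5.0, -26.0, -0.0, -59.0, -117.0] dq 4.0
[460.0, 81.0, 145.0] [0.15, -0.0, 0.13] [0.0, 0.0, 0.0] deg 0 [34.0, 4.0, -30.0, -0.0, -56.0, -118.0] dq 4.0
[442.0, 79.0, 121.0] [0.12, 0.0, 0.16] [0.0, 0.0, 0.0] deg 0 [35.0, 4.0, -34.0, 0.0, -53.0, -119.0] dq 4.0
[430.0, 77.0, 94.0] [0.08, 0.0, 0.18] [0.0, 0.0, 0.0] deg 0 [36.0, 4.0, -37.0, -0.0, -48.0, -120.0] dq 4.0
[424.0, 77.0, 72.0] [0.04, -0.0, 0.14] [0.0, 0.0, 0.0] deg 0 [37.0, 6.0, -40.0, -0.0, -45.0, -121.0] dq 4.0
[422.0, 77.0, 57.0] [0.01, -0.0, 0.1] [0.0, 0.0, 0.0] deg 0 [37.0, 7.0, -41.0, -0.0, -42.0, -121.0] dq 2.0
```

>>> {"method": "carry_out", "body": {"series": [[[0.2,-0.01,0.02],[0,0,0]],[[0.4,-0.03,0.06],[0.02,-0.015,-0.014]],[[0.6,-0.06,0.12],[0.05,-0.038,-0.035]],[[0.75,-0.09,0.18],[0.08,-0.06,-0.056]],[[0.83,-0.11,0.25],[0.11,-0.085,-0.077]],[[0.83,-0.11,0.25],[0.141,-0.108,-0.099]],[[0.83,-0.11,0.25],[0.141,-0.108,-0.099]],[[0.83,-0.11,0.25],[0.141,-0.108,-0.099]]], "fingers": -1}}

```text
t: 28.8
position: [500.1, -248.5, 278.7]
tool_rot: [179.9, -45.0, 110.0]
contact_force: [-0.1, -0.5, -0.2]
opening: 0.3
grip_force: 0.0
```

>>> {"method": "carry_out", "body": {"series": [[[0.08,0.08,0.06],[0.015,-0.015,-0.02]],[[0.17,0.17,0.14],[0.035,-0.034,-0.05]],[[0.27,0.28,0.22],[0.056,-0.054,-0.08]],[[0.37,0.38,0.3],[0.078,-0.076,-0.112]],[[0.46,0.46,0.38],[0.1,-0.095,-0.142]],[[0.51,0.52,0.42],[0.112,-0.108,-0.16]],[[0.51,0.52,0.42],[0.112,-0.108,-0.16]],[[0.51,0.52,0.42],[0.112,-0.108,-0.16]]]}}

```text
t: 29.6
position: [538.9, -130.2, 287.4]
tool_rot: [180.0, -25.0, 144.8]
contact_force: [-0.8, -0.9, -0.4]
opening: 0.3
grip_force: 0.0
```

>>> {"method": "carry_out", "body": {"series": [[[0.02,0.12,0.01],[0.006,-0.012,-0.02]],[[0.05,0.28,0.03],[0.015,-0.03,-0.05]],[[0.08,0.44,0.05],[0.025,-0.048,-0.083]],[[0.11,0.6,0.07],[0.034,-0.065,-0.113]],[[0.14,0.76,0.1],[0.043,-0.082,-0.143]],[[0.15,0.85,0.11],[0.048,-0.092,-0.16]],[[0.15,0.85,0.11],[0.048,-0.092,-0.16]],[[0.15,0.85,0.11],[0.048,-0.092,-0.16]]]}}

```text
t: 30.4
position: [589.8, -11.1, 281.7]
tool_rot: [-179.9, -8.1, 174.7]
contact_force: [0.9, 0.1, -0.2]
opening: 0.0
grip_force: 0.0
```

Run:
```python
from ik import *
D=tool(186,90);print(read_state()['opening'],read_state()['position'])
chain([(tip(172,-55,275,D),D),(tip(172,-55,200,D),D)])
```

```text
0.0466575846655372 [589.84582878 -11.11026441 281.74644075]
[648.0, 100.0, 258.0] [-0.33, 0.78, 0.11] [0.004, -0.045, -0.063] deg 14 [26.0, 17.0, 2.0, -0.0, -75.0, -110.0] dq 11.0
[648.0, 100.0, 183.0] [-0.0, -0.0, 0.5] [0.0, 0.0, 0.0] deg 0 [26.0, 20.0, -4.0, -0.0, -66.0, -110.0] dq 9.0
```

>>> {"method": "carry_out", "body": {"series": [[[-0.08,0.12,0],[0,-0.005,-0.01]],[[-0.18,0.28,0.02],[0.001,-0.015,-0.02]],[[-0.25,0.44,0.04],[0.002,-0.025,-0.035]],[[-0.3,0.6,0.07],[0.003,-0.035,-0.05]],[[-0.33,0.72,0.1],[0.004,-0.045,-0.063]],[[-0.33,0.78,0.11],[0.004,-0.045,-0.063]],[[-0.33,0.78,0.11],[0.004,-0.045,-0.063]],[[-0.33,0.78,0.11],[0.004,-0.045,-0.063]]]}}

```text
t: 31.2
position: [647.4, 101.8, 258.8]
tool_rot: [-180.0, 0.0, -173.9]
contact_force: [-0.2, 0.0, -0.5]
opening: 0.5
grip_force: 0.0
```

>>> {"method": "carry_out", "body": {"series": [[[0,0,0.1],[0,0,0]],[[0,0,0.2],[0,0,0]],[[0,0,0.3],[0,0,0]],[[0,0,0.4],[0,0,0]],[[0,0,0.47],[0,0,0]],[[0,0,0.5],[0,0,0]],[[0,0,0.5],[0,0,0]],[[0,0,0.5],[0,0,0]]]}}

```text
t: 32.0
position: [647.8, 102.6, 184.6]
tool_rot: [-180.0, 0.2, -173.8]
contact_force: [-0.2, 0.0, -0.0]
opening: 0.5
grip_force: 0.0
```

Run:
```python
from ik import *
D=tool(186,90);s=read_state();print(s['position'],s['tool_rot'])
R0=R.from_euler('xyz',s['tool_rot'],degrees=True)
for th in(1.75,1.6,1.45,1.3,1.1,.9,.7,.5,.3,.15,.05):
  q=150;X=85-q*np.cos(th)+5*np.sin(th)+9.5;z=62+q*np.sin(th)+5*np.cos(th)
  if th>1.5:z=200;X=85-q*np.cos(th)+14.5
  print(th,(R0.inv().apply(tip(X,-55,z,D)-s['position'])/150).round(2).tolist())
```

```text
[647.81739605 102.60022329 184.62609517] [-1.79997711e+02  1.54554528e-01 -1.73771071e+02]
1.75 [0.31, -0.01, 0.01]
1.6 [0.46, -0.01, 0.01]
1.45 [0.61, -0.01, -0.07]
1.3 [0.75, -0.01, -0.04]
1.1 [0.94, -0.01, 0.02]
0.9 [1.11, -0.01, 0.12]
0.7 [1.26, -0.01, 0.26]
0.5 [1.38, -0.01, 0.42]
0.3 [1.47, -0.01, 0.6]
0.15 [1.5, -0.01, 0.74]
0.05 [1.52, -0.01, 0.84]
```

>>> {"method": "carry_out", "body": {"series": [[[0.12,0,0.01],[0,0,0]],[[0.22,0,0.01],[0,0,0]],[[0.31,0,0.01],[0,0,0]],[[0.39,0,0.01],[0,0,0]],[[0.46,0,0],[0,0,0]],[[0.54,0,-0.03],[0,0,0]],[[0.61,0,-0.06],[0,0,0]],[[0.68,0,-0.055],[0,0,0]]]}}

```text
t: 32.8
position: [545.7, 91.7, 193.0]
tool_rot: [180.0, 0.2, -173.7]
contact_force: [0.9, 0.4, -0.2]
opening: 0.4
grip_force: 0.5
```

>>> {"method": "carry_out", "body": {"series": [[[0.07,0,0.01],[0,0,0]],[[0.16,0,0.04],[0,0,0]],[[0.26,0,0.075],[0,0,0]],[[0.35,0,0.12],[0,0,0]],[[0.43,0,0.175],[0,0,0]],[[0.51,0,0.24],[0,0,0]],[[0.58,0,0.31],[0,0,0]],[[0.64,0,0.39],[0,0,0]]]}}

```text
t: 33.6
position: [449.6, 81.0, 132.9]
tool_rot: [180.0, 0.1, -173.8]
contact_force: [-0.1, 0.6, 0.9]
opening: 0.8
grip_force: 0.3
```

>>> {"method": "carry_out", "body": {"series": [[[0.03,0,0.04],[0,0,0]],[[0.06,0,0.09],[0,0,0]],[[0.1,0,0.16],[0,0,0]],[[0.13,0,0.22],[0,0,0]],[[0.15,0,0.28],[0,0,0]],[[0.17,0,0.34],[0,0,0]],[[0.18,0,0.39],[0,0,0]],[[0.18,0,0.4],[0,0,0]]]}}

```text
t: 34.4
position: [423.2, 77.9, 72.2]
tool_rot: [-180.0, 0.0, -173.8]
contact_force: [0.0, -0.6, 0.7]
opening: 0.5
grip_force: 0.2
```

>>> {"method": "carry_out", "body": {"series": [[[0,0,0.03],[0,0,0]],[[0.01,0,0.05],[0,0,0]],[[0.01,0,0.07],[0,0,0]],[[0.01,0,0.09],[0,0,0]],[[0.01,0,0.11],[0,0,0]],[[0.01,0,0.13],[0,0,0]],[[0.01,0,0.14],[0,0,0]],[[0.01,0,0.14],[0,0,0]]]}}

```text
t: 35.2
position: [422.3, 78.1, 52.0]
tool_rot: [-180.0, 0.1, -173.8]
contact_force: [0.6, -0.2, 0.6]
opening: 0.6
grip_force: 0.0
```

>>> {"method": "carry_out", "body": {"series": [[[0,0,0.005],[0,0,0]],[[0,0,0.01],[0,0,0]],[[0,0,0.013],[0,0,0]],[[0,0,0.017],[0,0,0]],[[0,0,0.02],[0,0,0]],[[0,0,0.02],[0,0,0]],[[0,0,0.02],[0,0,0]],[[0,0,0.02],[0,0,0]]]}}

```text
t: 36.0
position: [422.5, 78.2, 49.3]
tool_rot: [-180.0, 0.1, -173.8]
contact_force: [-1.0, -0.3, 1.3]
opening: 0.8
grip_force: 1.2
```

>>> {"method": "carry_out", "body": {"series": [[[0,0,0.003],[0,0,0]],[[0,0,0.006],[0,0,0]],[[0,0,0.01],[0,0,0]],[[0,0,0.013],[0,0,0]],[[0,0,0.016],[0,0,0]],[[0,0,0.016],[0,0,0]],[[0,0,0.016],[0,0,0]],[[0,0,0.016],[0,0,0]]]}}

```text
t: 36.8
position: [422.6, 78.1, 48.7]
tool_rot: [-180.0, 0.1, -173.7]
contact_force: [-12.1, -0.1, 32.8]
opening: 0.5
grip_force: 15.9
```

The press met a hard stop at 33 N, so the lid is seated. I'll back off and check.

>>> {"method": "carry_out", "body": {"series": [[[0,0,-0.03],[0,0,0]],[[0,0,-0.1],[0,0,0]],[[0,0,-0.3],[0,0,0]],[[0,0,-0.5],[0,0,0]],[[0,0,-0.7],[0,0,0]],[[0,0,-0.9],[0,0,0]],[[0,0,-1],[0,0,0]],[[0,0,-1],[0,0,0]]]}}

```text
t: 37.6
position: [423.4, 78.7, 199.4]
tool_rot: [179.9, 0.4, -173.7]
contact_force: [0.8, 0.4, -0.6]
opening: 0.3
grip_force: 0.0
```

>>> {"method": "carry_out", "body": {"series": [[[0,0,-0.3],[0,0,0]],[[0,0,-0.6],[0,0,0]],[[0,0,-0.8],[0,0,0]],[[0,0,-0.8],[0,0,0]],[[0,0,-0.8],[0,0,0]],[[0,0,-0.8],[0,0,0]],[[0,0,-0.8],[0,0,0]],[[0,0,-0.8],[0,0,0]]]}}

```text
t: 38.4
position: [421.6, 77.9, 315.9]
tool_rot: [-180.0, 0.0, -173.8]
contact_force: [0.2, 0.4, 0.8]
opening: 0.4
grip_force: 0.0
```

Run:
```python
from h import *
print(read_state()['position'])
a=grab_frame('scene')[120:360,150:350];b=grab_frame('side')[110:350,200:400]
cv2.imwrite('pics/g.png',cv2.resize(np.hstack([a,b]),None,fx=2,fy=2,interpolation=cv2.INTER_CUBIC)[:,:,::-1])
```

```text
[421.63700816  77.92046223 315.90076335]
```

View pics/g.png

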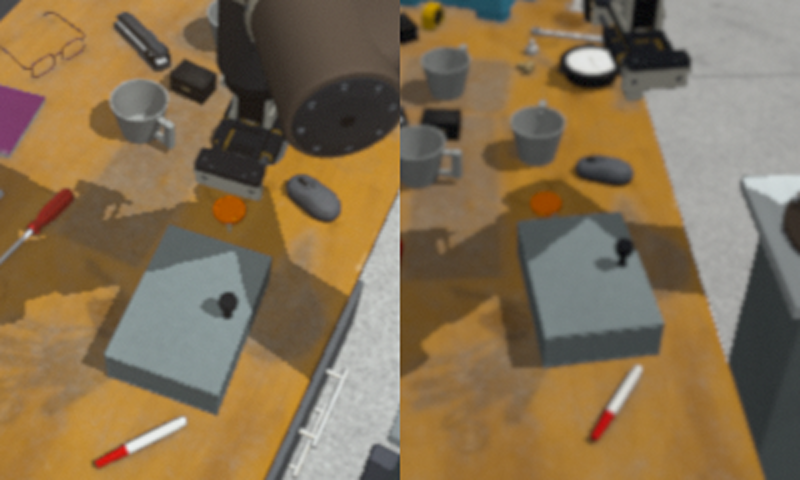

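The lid is shut flat, with the knob at (228,302). The cup stands upright at side-view (537,135), and the mouse, stamp box and decoys are undisturbed. I'm handing in.

```bash
python3 -c "
from rig import *
print(sign_off())"
```

```text
the job is handed in; nothing more can be done
None
```

I handed the job in at about 38 s: the five fittings are in the left bay, the cup is empty and upright on the bench clear of the box, the lid was pressed to its stop, and the mouse and stamp box are untouched; no verdict was shown.

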